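Check in a watch batch: gauge the case and load the timing rack

TASK

Check in this batch. Without lifting it, slide the pot with the watch case by its handle from the white mark to the yellow mark under the height gauge, push the gauge's red knob down until the foot rests on the watch glass and hold it there for a second, let it rise, then slide the pot on to the green mark, centred on it. Also load every movement carrier on the bench into a bay of its own on the timing rack: set it on the open end of the bay and slide it in, movement end first, fully home until the brass catch springs up behind it; leave the jar, the loupe and the screwdriver alone.

Things in the scene. Friction and masses are not known exactly. Their poses are not given: they have to be found in the camera images.
- rack: Timing rack, fixed, yaw up to 9 degrees: aluminium plate 12 thick (x -100 to +88), four equal bays 66 apart along y, white housing 55 x 260 x 36 with blue screens at the far end (x +87 to +142). Carriers slide in along its +x, away from the robot. Origin on the bench. In a bay point's frame, x -131 to -46 is bare plate for setting a carrier down; the end stop, 18 tall, is at x +46.5.
- bay0 (a point): Home in the rightmost (-y) bay: where a carrier's origin lies when fully home, on the plate, 12 above the bench. x: slide direction, y left, z up. From x -46 to +46 of it two dark walls 47 apart carry inward lips: gap between them 36, undersides 12 and tops 16 above the plate; the mouth flares from x -60 (59 wide, 12 tall).
- catch0 (a joint): Spring catch of bay0: rounded brass hump 24 long, 3 high, centred at x -31 of the bay. Joint in m: 0 = up, 0.003 = flush (carrier over it). It yields to 6 to 12 N of push along the slide and springs up behind the heel of a carrier that is fully home, holding it.
- bay1 (a point): Home in the right middle bay: where a carrier's origin lies when fully home, on the plate, 12 above the bench. x: slide direction, y left, z up. From x -46 to +46 of it two dark walls 47 apart carry inward lips: gap between them 36, undersides 12 and tops 16 above the plate; the mouth flares from x -60 (59 wide, 12 tall).
- catch1 (a joint): Spring catch of bay1: rounded brass hump 24 long, 3 high, centred at x -31 of the bay. Joint in m: 0 = up, 0.003 = flush (carrier over it). It yields to 6 to 12 N of push along the slide and springs up behind the heel of a carrier that is fully home, holding it.
- bay2 (a point): Home in the left middle bay: where a carrier's origin lies when fully home, on the plate, 12 above the bench. x: slide direction, y left, z up. From x -46 to +46 of it two dark walls 47 apart carry inward lips: gap between them 36, undersides 12 and tops 16 above the plate; the mouth flares from x -60 (59 wide, 12 tall).
- catch2 (a joint): Spring catch of bay2: rounded brass hump 24 long, 3 high, centred at x -31 of the bay. Joint in m: 0 = up, 0.003 = flush (carrier over it). It yields to 6 to 12 N of push along the slide and springs up behind the heel of a carrier that is fully home, holding it.
- bay3 (a point): Home in the leftmost (+y) bay: where a carrier's origin lies when fully home, on the plate, 12 above the bench. x: slide direction, y left, z up. From x -46 to +46 of it two dark walls 47 apart carry inward lips: gap between them 36, undersides 12 and tops 16 above the plate; the mouth flares from x -60 (59 wide, 12 tall).
- catch3 (a joint): Spring catch of bay3: rounded brass hump 24 long, 3 high, centred at x -31 of the bay. Joint in m: 0 = up, 0.003 = flush (carrier over it). It yields to 6 to 12 N of push along the slide and springs up behind the heel of a carrier that is fully home, holding it.
- carrier0: Movement carrier with orange grip (one of the four may be missing), 120 g: black sled x -18 to +46, 44 wide, 10 high; grip block 28 (x) x 16 (y) at x 0, z 10 to 46; round steel and brass watch movement, radius 14, 6 high, at x +30. Origin: underside, below the grip block; +x is the movement end, which goes in first. Starts flat on the bench right of the rack.
- carrier1: Movement carrier with blue grip (one of the four may be missing), 120 g: black sled x -18 to +46, 44 wide, 10 high; grip block 28 (x) x 16 (y) at x 0, z 10 to 46; round steel and brass watch movement, radius 14, 6 high, at x +30. Origin: underside, below the grip block; +x is the movement end, which goes in first. Starts flat on the bench right of the rack.
- carrier2: Movement carrier with yellow grip (one of the four may be missing), 120 g: black sled x -18 to +46, 44 wide, 10 high; grip block 28 (x) x 16 (y) at x 0, z 10 to 46; round steel and brass watch movement, radius 14, 6 high, at x +30. Origin: underside, below the grip block; +x is the movement end, which goes in first. Starts flat on the bench right of the rack.
- carrier3: Movement carrier with green grip (one of the four may be missing), 120 g: black sled x -18 to +46, 44 wide, 10 high; grip block 28 (x) x 16 (y) at x 0, z 10 to 46; round steel and brass watch movement, radius 14, 6 high, at x +30. Origin: underside, below the grip block; +x is the movement end, which goes in first. Starts flat on the bench right of the rack.
- pot: Holding pot with a watch case on top, 350 g: brass cylinder radius 30, 38 high; on it the steel case, radius 20, flat glass 50 above the pot's underside. Wooden handle bar 14 wide (y), 14 high, x -28 to -108, mid height z 30. Origin: centre of the underside. Starts by the white mark, handle roughly towards the robot, standing on the 3 mm mat.
- station: Height-gauge station, fixed, yaw up to 9 degrees: grey mat 160 x 300 x 3 with three ring marks along its y, 105 apart (white at +y, yellow, green at -y); steel column 85 behind the yellow mark (+x), 150 tall, with an arm over the yellow mark, underside 125 above the bench. Origin on the bench under the yellow mark.
- mark_in (a point): Centre of the white ring mark (waiting), on the mat's top, 3 above the bench. Axes are the station's.
- mark_gauge (a point): Centre of the yellow ring mark under the gauge foot, on the mat's top.
- mark_passed (a point): Centre of the green ring mark (passed), on the mat's top.
- gauge (a joint): Travel of the gauge spindle in m: 0 = up at rest, foot underside (disc radius 9) 78 above the bench; grows as it is pushed down, up to 0.04; height under the foot = 78 mm minus the travel, so with the foot resting on the watch glass it reads 0.025. A spring (1.0 N at rest, 3.1 N at 0.025) lifts it back when released.
- gauge_knob (a point): Centre of the flat top of the red push knob on the gauge spindle, radius 15, knob 12 thick, 195 above the bench at rest; push it straight down.
- jar: Bystander: small amber jar, radius 20, 50 high. Leave alone.
- loupe: Bystander: black loupe, radius 18, 30 high. Leave alone.
- driver: Bystander: screwdriver 120 long with a red handle. Leave alone.
Things that resemble listed ones, but are neither listed nor needed, are in the scene too. Leave any pink or turquoise look-alike of the carrier0 alone.

How it is judged (in metres and radians):
On the way, in this order (a step that is already met when the one before it is completed fails the run):
1. the pot stands on the yellow mark (horizontal distance between pot and mark_gauge below 0.01 m and linear speed of pot below 0.02 m/s), for 0.2 s.
2. the gauge foot is held down on the watch glass (horizontal distance between pot and mark_gauge below 0.01 m and value of joint gauge between 0.0243 and 0.027 m), for 0.4 s.
3. the gauge has risen again (value of joint gauge below 0.004 m), for 0.1 s.
4. the pot stands on the green mark (horizontal distance between pot and mark_passed below 0.01 m and linear speed of pot below 0.02 m/s), for 0.2 s.
At the end, for the whole second after the job is handed in: The pot stands at rest within 10 mm of the centre of the green mark, the gauge is up, and every carrier present is fully home in a bay of its own, movement end first (within 3 mm along the slide and 4 mm sideways), with the catch up behind it (all of step 4 and angle between pot's own z axis and vertical below 0.1 rad and value of joint gauge below 0.004 m and ((x of carrier0 in the frame of bay0 between -0.003 and 0.003 m and y of carrier0 in the frame of bay0 between -0.004 and 0.004 m and z of carrier0 in the frame of bay0 between -0.003 and 0.003 m and angle between the x axis of carrier0 and the x axis of bay0, either way round below 0.1 rad and value of joint catch0 below 0.0015 m and linear speed of carrier0 below 0.02 m/s) or (x of carrier0 in the frame of bay1 between -0.003 and 0.003 m and y of carrier0 in the frame of bay1 between -0.004 and 0.004 m and z of carrier0 in the frame of bay1 between -0.003 and 0.003 m and angle between the x axis of carrier0 and the x axis of bay1, either way round below 0.1 rad and value of joint catch1 below 0.0015 m and linear speed of carrier0 below 0.02 m/s) or (x of carrier0 in the frame of bay2 between -0.003 and 0.003 m and y of carrier0 in the frame of bay2 between -0.004 and 0.004 m and z of carrier0 in the frame of bay2 between -0.003 and 0.003 m and angle between the x axis of carrier0 and the x axis of bay2, either way round below 0.1 rad and value of joint catch2 below 0.0015 m and linear speed of carrier0 below 0.02 m/s) or (x of carrier0 in the frame of bay3 between -0.003 and 0.003 m and y of carrier0 in the frame of bay3 between -0.004 and 0.004 m and z of carrier0 in the frame of bay3 between -0.003 and 0.003 m and angle between the x axis of carrier0 and the x axis of bay3, either way round below 0.1 rad and value of joint catch3 below 0.0015 m and linear speed of carrier0 below 0.02 m/s)) and ((x of carrier1 in the frame of bay0 between -0.003 and 0.003 m and y of carrier1 in the frame of bay0 between -0.004 and 0.004 m and z of carrier1 in the frame of bay0 between -0.003 and 0.003 m and angle between the x axis of carrier1 and the x axis of bay0, either way round below 0.1 rad and value of joint catch0 below 0.0015 m and linear speed of carrier1 below 0.02 m/s) or (x of carrier1 in the frame of bay1 between -0.003 and 0.003 m and y of carrier1 in the frame of bay1 between -0.004 and 0.004 m and z of carrier1 in the frame of bay1 between -0.003 and 0.003 m and angle between the x axis of carrier1 and the x axis of bay1, either way round below 0.1 rad and value of joint catch1 below 0.0015 m and linear speed of carrier1 below 0.02 m/s) or (x of carrier1 in the frame of bay2 between -0.003 and 0.003 m and y of carrier1 in the frame of bay2 between -0.004 and 0.004 m and z of carrier1 in the frame of bay2 between -0.003 and 0.003 m and angle between the x axis of carrier1 and the x axis of bay2, either way round below 0.1 rad and value of joint catch2 below 0.0015 m and linear speed of carrier1 below 0.02 m/s) or (x of carrier1 in the frame of bay3 between -0.003 and 0.003 m and y of carrier1 in the frame of bay3 between -0.004 and 0.004 m and z of carrier1 in the frame of bay3 between -0.003 and 0.003 m and angle between the x axis of carrier1 and the x axis of bay3, either way round below 0.1 rad and value of joint catch3 below 0.0015 m and linear speed of carrier1 below 0.02 m/s)) and ((x of carrier2 in the frame of bay0 between -0.003 and 0.003 m and y of carrier2 in the frame of bay0 between -0.004 and 0.004 m and z of carrier2 in the frame of bay0 between -0.003 and 0.003 m and angle between the x axis of carrier2 and the x axis of bay0, either way round below 0.1 rad and value of joint catch0 below 0.0015 m and linear speed of carrier2 below 0.02 m/s) or (x of carrier2 in the frame of bay1 between -0.003 and 0.003 m and y of carrier2 in the frame of bay1 between -0.004 and 0.004 m and z of carrier2 in the frame of bay1 between -0.003 and 0.003 m and angle between the x axis of carrier2 and the x axis of bay1, either way round below 0.1 rad and value of joint catch1 below 0.0015 m and linear speed of carrier2 below 0.02 m/s) or (x of carrier2 in the frame of bay2 between -0.003 and 0.003 m and y of carrier2 in the frame of bay2 between -0.004 and 0.004 m and z of carrier2 in the frame of bay2 between -0.003 and 0.003 m and angle between the x axis of carrier2 and the x axis of bay2, either way round below 0.1 rad and value of joint catch2 below 0.0015 m and linear speed of carrier2 below 0.02 m/s) or (x of carrier2 in the frame of bay3 between -0.003 and 0.003 m and y of carrier2 in the frame of bay3 between -0.004 and 0.004 m and z of carrier2 in the frame of bay3 between -0.003 and 0.003 m and angle between the x axis of carrier2 and the x axis of bay3, either way round below 0.1 rad and value of joint catch3 below 0.0015 m and linear speed of carrier2 below 0.02 m/s)) and ((x of carrier3 in the frame of bay0 between -0.003 and 0.003 m and y of carrier3 in the frame of bay0 between -0.004 and 0.004 m and z of carrier3 in the frame of bay0 between -0.003 and 0.003 m and angle between the x axis of carrier3 and the x axis of bay0, either way round below 0.1 rad and value of joint catch0 below 0.0015 m and linear speed of carrier3 below 0.02 m/s) or (x of carrier3 in the frame of bay1 between -0.003 and 0.003 m and y of carrier3 in the frame of bay1 between -0.004 and 0.004 m and z of carrier3 in the frame of bay1 between -0.003 and 0.003 m and angle between the x axis of carrier3 and the x axis of bay1, either way round below 0.1 rad and value of joint catch1 below 0.0015 m and linear speed of carrier3 below 0.02 m/s) or (x of carrier3 in the frame of bay2 between -0.003 and 0.003 m and y of carrier3 in the frame of bay2 between -0.004 and 0.004 m and z of carrier3 in the frame of bay2 between -0.003 and 0.003 m and angle between the x axis of carrier3 and the x axis of bay2, either way round below 0.1 rad and value of joint catch2 below 0.0015 m and linear speed of carrier3 below 0.02 m/s) or (x of carrier3 in the frame of bay3 between -0.003 and 0.003 m and y of carrier3 in the frame of bay3 between -0.004 and 0.004 m and z of carrier3 in the frame of bay3 between -0.003 and 0.003 m and angle between the x axis of carrier3 and the x axis of bay3, either way round below 0.1 rad and value of joint catch3 below 0.0015 m and linear speed of carrier3 below 0.02 m/s))); the robot touches nothing.
It fails at once if the pot is lifted or tipped (height (world z) of pot above 0.011 m or angle between pot's own z axis and vertical above 0.25 rad).
It fails at once if a bystander is disturbed (distance of any of jar, loupe, driver from where it was at the start of the episode above 0.03 m).
Of carrier0, carrier1, carrier2, carrier3 only 3 to 4 are there at a start; the rules pass over those that are not, and their reading is None.
At some moment in a run one of carrier0, carrier1, carrier2, carrier3 may be knocked a few centimetres aside while the robot is not near it.
Once in a run the grip may slacken for a moment while it holds something.
It also fails if it takes over 210 s, if anything falls off the work surface, if the arm or the gripper's body presses on something with over 40 N, if the wrist force passes 120 N, or if a joint passes its speed limit or range.

ROBOT

A 6-joint arm with a two-finger parallel gripper is mounted at the origin on the work surface. World frame = base frame: x ahead of the robot, y to its left, z up, the work surface at z = 0. Lengths are in mm, angles in degrees, forces in N, time in s.
With the tool pointing down it reaches from about 300 to 850 mm from the base axis. Payload 4.2 kg.
Tool frame: the origin (TCP) lies on the centre line of the jaws, within the pads' length; the fingertips stand 14 mm ahead of it and the grasp point (between the pads) lies 5 mm behind it; z points along the fingers, y is the line along which they close (so a half turn about z gives the same grasp; the last joint's range is limited). The gripper opens to 91 mm and grips with 3 to 60 N. Pads are 32 mm wide; open, the fingers measure 118 mm over their backs; the gripper's body (76 mm by 178 mm) begins 60 mm behind the grasp point.
Start: joints at [-70.245, 18.312, 89.639, -0, 72.044, -1.146], TCP at [205.143, -537.179, 203.076] pointing down, gripper open.
Joint ranges: [-177.97, 177.97], [-48.28, 115.42], [12.27, 149.76], [-77.06, 257.06], [2.81, 150.46], [-146.56, 146.56]. Speed limits (degrees/s): [147.25, 147.25, 180, 180, 180, 180].

INTERFACE

Orientations are given as [roll, pitch, yaw] about the fixed x, y, z axes, in that order (R = Rz(yaw) Ry(pitch) Rx(roll)).
In Python, from workcell import * gives the robot as it stands. The module is installed in compiled form; this text tells all that it offers.
- The arm moves only by the shell command python3 -m crank 'ROWS' [FORCE]. ROWS is JSON, a list of rows, each an object of numbers: "grip": the finger opening in m, from 0 to 0.0912; "x", "y", "z": the shift along the tool's x, y, z in m; "yaw": the turn about the tool's z in rad. In form: [{"grip": .., "x": .., "y": .., "z": .., "yaw": ..}, ...]. A call has exactly 5 rows; each row is the pose to reach, as a shift and turn from the pose commanded when the call began, along the tool's axes at that moment; what a row does not reach only later rows make up. A row lasts 1/12 s, in which the tool goes at most 41.7 mm and 7.16 degrees, less where a joint would pass 70% of its speed; a pose out of reach is approached as far as the arm can. A call with a gripper value outside its range is refused whole. The fingers move at their own pace and stop on an object; FORCE is the grip in N (left out, the last holds). Time passes only in rows, so rows that repeat a pose let the fingers close, or fill a call up. It gives the time, the measured TCP pose, the force, the opening and the grip force at its end, in the units of the state.
- state(): the state, without advancing time (a new reading comes with each control period).
- grab_frame(name): name is "scene" or "top"; returns the picture (420x560x3 uint8, red, green, blue); there is no depth.
- camera_model(name): a dict with "intrinsics" (3x3 intrinsics, pixels), "distortion" ([k1, k2, p1, p2, k3] as OpenCV has them; the pictures are not rectified), "R" (3x3) and "t" (3): a world point X has camera coordinates R X + t. Camera axes: x right, y down, z forward; pixel columns grow to the right and rows downward; lengths in mm; the calibration is good to about 2 mm. A picture is of the moment at which its call begins. camera_model takes no time and is no camera call.
- job_done(): hands the job in; it is judged then, once.
The state is a dict: "time_s": time; "qpos": joint angles; "qvel": joint speeds; "effort": joint torques, N m; "ee_pos": TCP position; "ee_rot": TCP orientation; "force": force on the tool from outside, world axes, zero at the start; "torque": the same for the moment, N m; "gripper_width": finger opening in mm; "gripper_force": force on a finger pad.
Only numpy, scipy, OpenCV 4.12 (cv2) and the standard library are available. Lean on these libraries where they do the work, as an engineer would, in place of code of your own. Each camera call takes 0.05 s, during which the arm holds its last target. There are 200 camera calls.

## Working session

There is one attempt and no reset: what is moved stays moved. The work goes in short steps, Python scripts to look and compute and a shell command to move; the robot and the scene stay as the last step left them, time stands still between calls to the robot, and variables do not carry over. Pictures are saved under pics/ and viewed, at most 14 in all, crops included, and the job is handed in when it is done.

```bash
mkdir -p pics; python3 - <<'E'
from workcell import *
import cv2
for n in("scene","top"):
    f=grab_frame(n); cv2.imwrite(f"pics/{n}0.png",cv2.resize(f[:,:,::-1],(784,588),interpolation=cv2.INTER_CUBIC)); cv2.imwrite(f"{n}0raw.png",f[:,:,::-1])
    m=camera_model(n); print(n,m)
print(state())
E
```

```text
scene {'intrinsics': array([[436.02089334,   0.        , 275.48400874],
       [  0.        , 436.02089334, 210.49391166],
       [  0.        ,   0.        ,   1.        ]]), 'distortion': array([-0.09090605,  0.        ,  0.        ,  0.        ,  0.        ]), 'R': array([[ 0.00963249,  0.99995253, -0.0014683 ],
       [ 0.59356825, -0.00689949, -0.80475408],
       [-0.80472601,  0.00688025, -0.59360654]]), 't': array([  36.2434124 , -214.58846452, 1563.24819162])}
top {'intrinsics': array([[541.27134939,   0.        , 266.50108782],
       [  0.        , 541.27134939, 214.39534835],
       [  0.        ,   0.        ,   1.        ]]), 'distortion': array([-0.21357786,  0.        ,  0.        ,  0.        ,  0.        ]), 'R': array([[-0.01779791, -0.99972032,  0.0155729 ],
       [-0.99648663,  0.01646117, -0.08211836],
       [ 0.08183904, -0.01697972, -0.99650091]]), 't': array([ -53.28397025,  530.51056009, 1727.2904993 ])}
{'time_s': 0.1, 'qpos': array([-7.02439815e+01,  1.83495146e+01,  8.96995971e+01,  3.37880161e-04,
        7.20418403e+01, -1.14862966e+00]), 'qvel': array([-0.14072369, -0.18483246, -0.13858987, -0.02828183,  0.02275249,
       -0.03084467]), 'effort': array([ 5.21945421e-04, -4.13333559e+01, -2.32510507e+01,  7.28792860e-02,
        4.22622648e-02, -6.83211601e-05]), 'ee_pos': array([ 204.99065762, -536.72990231,  202.28771776]), 'ee_rot': array([-1.79909073e+02, -2.14441542e-03,  2.09045420e+01]), 'force': array([ 0.02568881,  0.35573145, -0.69922358]), 'torque': array([-0.00725346,  0.04136296, -0.01497218]), 'gripper_force': 0.0, 'gripper_width': 91.38819948176854}
```

View pics/scene0.png

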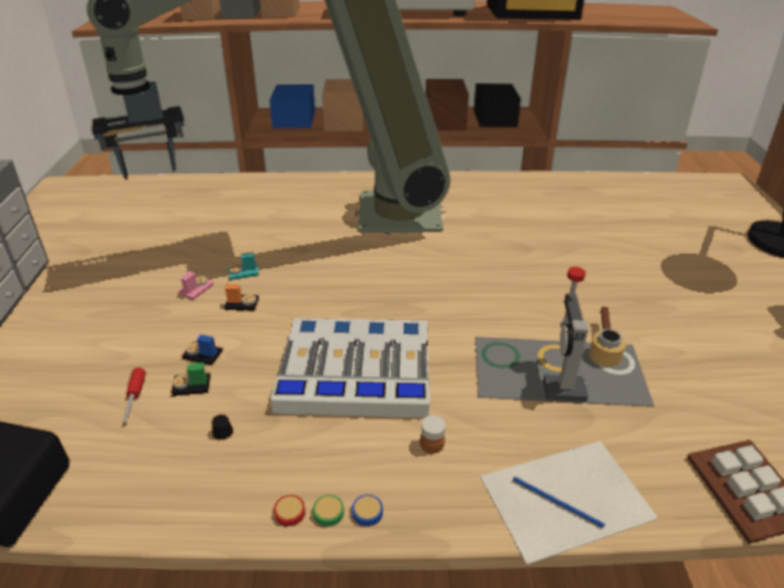

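View pics/top0.png

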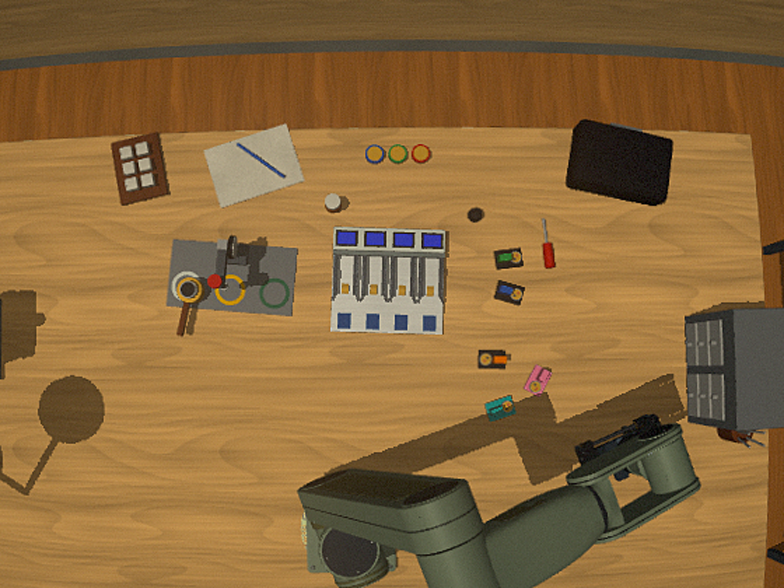

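The candidates I can see, with their pixels in the top view (784 px wide):
- **Carriers:** orange (495,359), blue (510,292) and green (509,258). Yellow is absent.
- **Look-alikes to leave alone:** pink (538,379) and turquoise (500,407).
- **Pot:** (187,288), with its handle pointing to (182,330). The other round things are the jar (333,203), the loupe (475,214) and the coloured rings (375–420,154).

I choose orange, blue and green, and will check that in a close crop.

```bash
cat > h.py <<'E'
from workcell import *
import cv2, numpy as np
def ray(n,px):
    m=camera_model(n); K,d,R,t=m["intrinsics"],m["distortion"],m["R"],m["t"]
    u=cv2.undistortPoints(np.float64(px).reshape(-1,1,2),K,d).reshape(-1,2)
    D=np.c_[u,np.ones(len(u))]@R; return -R.T@t, D
def plane(n,px,z):
    C,D=ray(n,px); return (C+D*((z-C[2])/D[:,2])[:,None])[:,:2]
def tri(pt,ps):
    (a,A),(b,B)=ray("top",pt),ray("scene",ps)
    s=np.linalg.lstsq(np.c_[A[0],-B[0]],b-a,rcond=None)[0]
    p,q=a+A[0]*s[0],b+B[0]*s[1]; return (p+q)/2,np.linalg.norm(p-q)
def proj(n,X):
    m=camera_model(n); return cv2.projectPoints(np.float64(X).reshape(-1,3),cv2.Rodrigues(m["R"])[0],m["t"],m["intrinsics"],m["distortion"])[0].reshape(-1,2)
def hsv(f): return cv2.cvtColor(f,cv2.COLOR_RGB2HSV)
def blobs(f,lo,hi,amin=8,roi=None):
    m=cv2.inRange(hsv(f),np.array(lo),np.array(hi))
    if roi: k=np.zeros_like(m); k[roi[1]:roi[3],roi[0]:roi[2]]=1; m*=k
    n,l,s,c=cv2.connectedComponentsWithStats(m)
    return [(s[i,4],c[i].round(2),s[i,:4]) for i in range(1,n) if s[i,4]>=amin],m
E
python3 - <<'E'
from h import *
f=cv2.imread("top0raw.png"); g=cv2.imread("scene0raw.png")
a=cv2.resize(f[150:300,110:220],None,fx=3.6,fy=3.6,interpolation=cv2.INTER_CUBIC)
b=cv2.resize(f[150:300,225:330],None,fx=3.6,fy=3.6,interpolation=cv2.INTER_CUBIC)
cv2.imwrite("pics/c1.png",np.hstack([a,b]))
a=cv2.resize(f[165:305,335:400],None,fx=4,fy=4,interpolation=cv2.INTER_CUBIC)
b=cv2.resize(g[175:285,110:230],None,fx=4,fy=4,interpolation=cv2.INTER_CUBIC)
b=cv2.copyMakeBorder(b,0,120,0,0,0)
cv2.imwrite("pics/c2.png",np.hstack([a,b]))
rgb=f[:,:,::-1].copy();srgb=g[:,:,::-1].copy()
for nm,lo,hi in [("orange",(5,190,130),(14,255,255)),("blue",(105,120,60),(125,255,255)),("green",(55,120,50),(75,255,255)),("red",(0,190,90),(3,255,255)),("yellow",(18,170,120),(30,255,255))]:
    print(nm); 
    for n,im in(("top",rgb),("scene",srgb)):
        bl,_=blobs(im,lo,hi); print(n,[(int(x[0]),x[1].tolist(),x[2].tolist()) for x in bl][:12])
print(ray("top",[0,0])[0],ray("scene",[0,0])[0])
E
```

```text
orange
top [(9, [332.67, 50.67], [332, 48, 3, 7]), (23, [431.09, 59.04], [428, 53, 7, 13]), (12, [229.25, 59.42], [227, 56, 5, 8]), (15, [126.67, 63.67], [124, 59, 6, 10]), (12, [29.17, 65.0], [27, 62, 5, 8]), (9, [333.78, 68.56], [333, 65, 3, 8]), (15, [362.87, 73.93], [360, 71, 6, 8]), (9, [301.33, 74.67], [299, 72, 6, 5]), (20, [297.0, 109.25], [295, 103, 8, 12]), (12, [390.83, 177.75], [389, 176, 5, 5]), (11, [392.27, 186.82], [390, 185, 5, 5]), (9, [153.67, 199.11], [152, 196, 4, 7])]
scene []
blue
top [(61, [186.31, 114.44], [170, 103, 33, 23]), (33, [267.15, 110.55], [261, 104, 13, 12]), (106, [247.08, 169.57], [241, 165, 13, 10]), (106, [267.46, 170.08], [262, 166, 12, 9]), (114, [287.95, 170.9], [282, 167, 13, 9]), (101, [308.49, 171.46], [303, 167, 12, 10]), (39, [361.18, 206.44], [357, 204, 9, 6]), (22, [246.77, 226.68], [242, 224, 8, 10]), (15, [262.33, 228.47], [262, 224, 2, 10]), (9, [268.89, 226.33], [267, 225, 4, 4]), (46, [285.96, 229.3], [282, 225, 9, 10]), (14, [305.5, 227.14], [303, 226, 8, 6])]
scene [(855, [208.5, 75.58], [193, 61, 31, 30]), (49, [219.76, 232.47
[... 958 characters left out ...]
, [206.12, 371.65], [198, 367, 18, 8])]
yellow
top [(75, [267.24, 109.13], [263, 105, 10, 9]), (86, [283.67, 109.23], [279, 104, 11, 11]), (77, [300.38, 108.91], [296, 104, 10, 10]), (20, [368.85, 183.25], [367, 180, 5, 7]), (36, [166.78, 198.17], [161, 196, 12, 7]), (100, [135.54, 207.37], [127, 198, 17, 18]), (32, [246.16, 205.91], [244, 203, 5, 7]), (26, [266.46, 206.42], [264, 203, 5, 7]), (31, [286.84, 206.71], [285, 204, 5, 7]), (28, [306.86, 207.36], [305, 205, 5, 6]), (85, [163.78, 212.55], [154, 206, 21, 12]), (22, [368.55, 210.0], [365, 207, 7, 7])]
scene [(278, [387.72, 2.53], [363, 0, 48, 7])]
[ 386.33853215  -32.67297595 1765.6409941 ] [1385.0102582   -48.47778305  755.31661697]
```

View pics/c1.png

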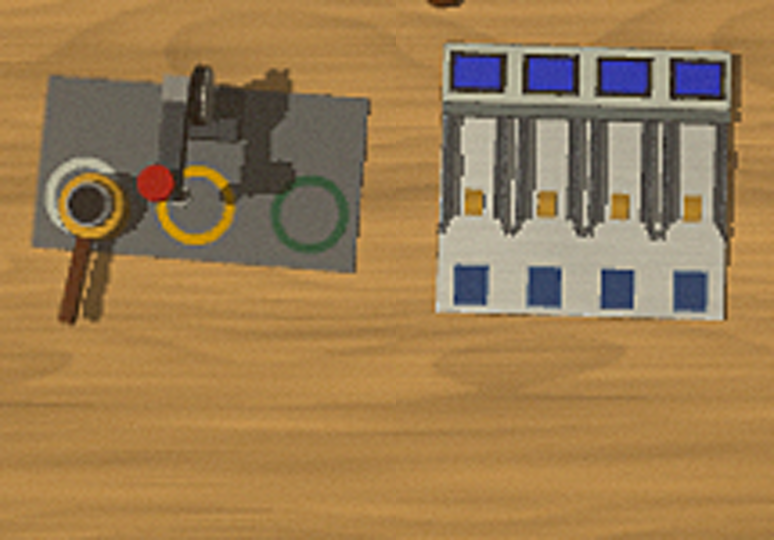

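View pics/c2.png

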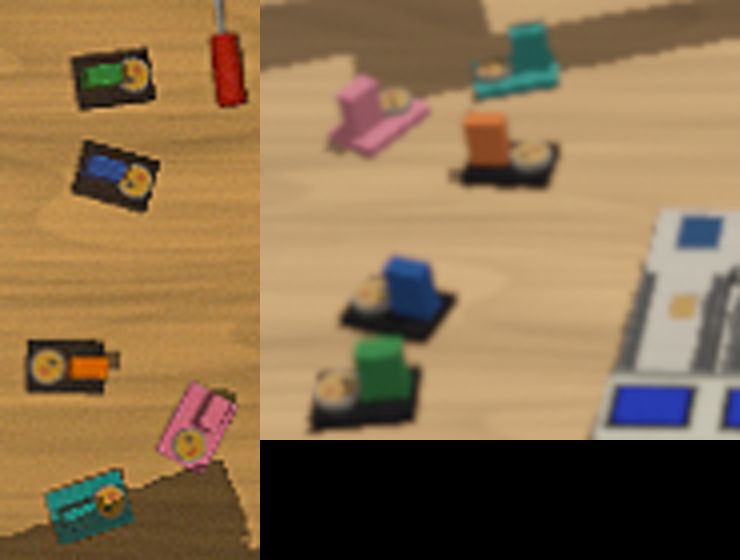

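Crop c1 shows the pot on the white ring with its handle towards the robot, the red knob over the yellow ring, and the green ring free. It also shows the rack's four brass catches. Crop c2 confirms the orange, blue and green grips on black sleds. The orange movement end points to +y; the blue and green ones point to −y. Pink and turquoise are the look-alikes.

```bash
cat > meas.py <<'E'
from h import *
def rack(f):
    c=np.array([b[1] for b in blobs(f,(15,140,110),(30,255,255),12,(238,198,315,214))[0]])
    c=c[np.argsort(-c[:,0])]          # bay0 first (right of picture)
    return plane("top",c,14)
def carrier(f,lo,hi,roi):
    b,m=blobs(f,lo,hi,6,roi); b=max(b,key=lambda q:q[0]); p=plane("top",b[1],46)[0]
    x,y=b[1].astype(int); d=cv2.inRange(f,(0,0,0),(62,62,62))[max(0,y-18):y+18,x-18:x+18]|m[y-18:y+18,x-18:x+18]
    d|=cv2.inRange(hsv(f),(0,60,0),(179,255,255))[y-18:y+18,x-18:x+18]*0
    cs=max(cv2.findContours(d,cv2.RETR_EXTERNAL,cv2.CHAIN_APPROX_NONE)[0],key=cv2.contourArea)
    r=cv2.minAreaRect(cs); bx=plane("top",cv2.boxPoints(r)+[x-18,y-18],10)
    e=bx[1]-bx[0],bx[2]-bx[1]; L=max(e,key=np.linalg.norm)
    return b[0],p.round(1),"sled c",bx.mean(0).round(1),"ang",round(np.degrees(np.arctan2(L[1],L[0]))%180,1),[round(np.linalg.norm(q),1) for q in e]
COL={"orange":((3,170,110),(16,255,255),(335,240,375,280)),"blue":((105,100,50),(130,255,255),(340,195,385,225)),"green":((50,100,40),(80,255,255),(340,170,385,200))}
def pot(f):
    m=cv2.inRange(hsv(f),(14,120,60),(32,255,255)); return m
E
python3 - <<'E'
from meas import *
f=cv2.imread("top0raw.png")[:,:,::-1].copy(); g=cv2.imread("scene0raw.png")[:,:,::-1].copy()
r=rack(f); print("catches",r.round(1).tolist())
v=np.polyfit(66*np.arange(-1.5,2),r,1); print("yaw",np.degrees(np.arctan2(-v[0][0],v[0][1])),"pitch",np.linalg.norm(v[0])*66)
for k in COL: print(k,*carrier(f,*COL[k]))
# dark-blue plate squares
for n,im,roi,z in(("top",f,(235,160,320,178),48),("top",f,(235,220,320,240),12),("scene",g,(190,268,310,288),48),("scene",g,(205,228,300,240),12)):
    m=cv2.inRange(hsv(im),(105,90,40),(130,255,255)); m=cv2.morphologyEx(m,cv2.MORPH_CLOSE,np.ones((3,3)))
    nn,l,s,c=cv2.connectedComponentsWithStats(m); q=[c[i] for i in range(1,nn) if s[i,4]>20 and roi[0]<c[i][0]<roi[2] and roi[1]<c[i][1]<roi[3]]
    print(n,z,plane(n,sorted(q,key=lambda a:a[0]),z).round(1).tolist())
k=[b for b in blobs(f,(0,150,90),(6,255,255),15,(140,190,165,210))[0]];k2=[b for b in blobs(g,(0,150,90),(6,255,255),15,(400,185,420,205))[0]]
print("knob",[ (b[0],b[1]) for b in k+k2],tri(k[0][1],k2[0][1]),plane("top",k[0][1],195),plane("scene",k2[0][1],193))
for nm,im,n,lo,hi,roi in(("green","f","top",(45,40,30),(90,255,255),(180,190,212,225)),("yel","f","top",(18,150,110),(32,255,255),(150,192,178,222)),("green","g","scene",(45,40,30),(95,255,255),(335,235,380,270)),("pot+wh","f","top",(15,120,80),(30,255,255),(118,190,148,222))):
    m=cv2.inRange(hsv(eval(im)),lo,hi); z=np.zeros_like(m); z[roi[1]:roi[3],roi[0]:roi[2]]=1; m*=z
    p=np.argwhere(m)[:,::-1].astype(np.float32); h=41 if nm=="pot+wh" else 3
    w=plane(n,p,h); A=np.c_[2*w,np.ones(len(w))]; s=np.linalg.lstsq(A,(w**2).sum(1),rcond=None)[0]
    print(nm,n,len(p),"circle c",s[:2].round(1),"r",np.sqrt(s[2]+s[:2]@s[:2]).round(1))
m=cv2.inRange(hsv(f),(0,100,30),(12,255,130)); z=np.zeros_like(m); z[216:245,120:145]=1
p=np.argwhere(m*z)[:,::-1]; w=plane("top",p,40); print("handle",len(p),w.mean(0),w.min(0),w.max(0)); 
u,s,vt=np.linalg.svd(w-w.mean(0)); print("dir",vt[0])
E
```

```text
catches [[550.2, -194.7], [553.9, -129.1], [557.0, -62.4], [559.0, 3.5]]
yaw -2.5519405791825394 pitch 66.19518366975308
orange 54 [ 387.8 -348.1] sled c [ 389.7 -337.7] ang 88.7 [np.float64(62.9), np.float64(39.2)]
blue 41 [ 548.3 -366.8] sled c [ 544.6 -381.9] ang 73.3 [np.float64(43.8), np.float64(63.2)]
green 39 [ 624.2 -368.1] sled c [ 624.4 -383.7] ang 96.9 [np.float64(63.8), np.float64(42.5)]
top 48 [[672.4, -2.4], [670.4, -67.7], [666.4, -133.5], [663.9, -197.8]]
top 12 [[485.6, 7.7], [482.5, -59.8], [479.9, -125.1], [475.7, -190.0]]
scene 48 [[675.9, -197.5], [678.8, -133.5], [681.8, -68.8], [685.0, -2.9]]
scene 12 [[475.4, -191.6], [478.6, -125.4], [482.8, -59.8], [485.0, 5.6]]
knob [(np.int32(82), array([152.77, 200.46])), (np.int32(100), array([411.24, 195.32]))] (array([562.27958482, 273.96134947, 189.44020068]), np.float64(2.0242234802179504)) [[561.91108127 273.88031272]] [[567.5358745  270.85610683]]
green top 158 circle c [552.  169.6] r 31.6
yel top 133 circle c [562.6 274.5] r 31.8
green scene 156 circle c [552.2 168.6] r 31.4
pot+wh top 245 circle c [558.1 382.8] r 41.6
handle 60 [496.74387284 377.6725331 ] [455.85291506 365.79213779] [530.0895205  388.92095849]
dir [-0.98045956  0.19672076]
```

```bash
cat > to.py <<'E'
import sys
from h import *
# usage: to.py x y z yaw -> shifts in tool axes (m, rad) from the present pose
s=state(); p=s["ee_pos"]; a=np.radians(s["ee_rot"][2]); x,y,z,w=map(float,sys.argv[1:5])
d=np.array([x,y])-p[:2]
ty=(np.radians(w)-a+np.pi)%(2*np.pi)-np.pi
print("now",p.round(1),"yaw",s["ee_rot"].round(2),"grip",round(s["gripper_width"],1),"F",s["force"].round(1),"t",s["time_s"])
print("shift x %.4f y %.4f z %.4f yaw %.4f"%((d@[np.cos(a),np.sin(a)])/1e3,(d@[np.sin(a),-np.cos(a)])/1e3,(p[2]-z)/1e3,-ty))
E
python3 to.py 388.5 -349.5 110 89
python3 - <<'E'
from h import *
f=cv2.imread("top0raw.png")[:,:,::-1].copy()
# pot: steel case (dark disc) and brass ring
H=hsv(f); m=cv2.inRange(H,(14,110,60),(32,255,255)); z=np.zeros_like(m); cv2.circle(z,(135,207),10,1,-1)
p=np.argwhere(m*z)[:,::-1]; w=plane("top",p,41)
s=np.linalg.lstsq(np.c_[2*w,np.ones(len(w))],(w**2).sum(1),rcond=None)[0]; print("brass",len(p),s[:2],np.sqrt(s[2]+s[:2]@s[:2]))
m=cv2.inRange(H,(0,0,0),(179,110,110)); p=np.argwhere(m*z)[:,::-1]
d=p[np.hypot(*(p-[135,206]).T)<7]; print("case",len(d),plane("top",d,53).mean(0))
E
```

```text
now [ 205.  -536.7  202.3] yaw [-179.91   -0.     20.9 ] grip 91.4 F [ 0.   0.4 -0.7] t 0.1
shift x 0.2382 y -0.1094 z 0.0923 yaw -1.1885
brass 166 [559.62286498 362.02626907] 26.546779670573198
case 99 [559.78625386 361.35300694]
```

```bash
python3 -m crank '[{"grip":0.05,"x":0.024,"y":-0.011,"z":0},{"grip":0.05,"x":0.048,"y":-0.022,"z":0},{"grip":0.05,"x":0.072,"y":-0.033,"z":0},{"grip":0.05,"x":0.096,"y":-0.044,"z":0},{"grip":0.05,"x":0.119,"y":-0.055,"z":0}]' 20
python3 -m crank '[{"grip":0.05,"x":0.024,"y":-0.011,"z":0.018},{"grip":0.05,"x":0.048,"y":-0.022,"z":0.036},{"grip":0.05,"x":0.072,"y":-0.033,"z":0.054},{"grip":0.05,"x":0.096,"y":-0.044,"z":0.072},{"grip":0.05,"x":0.119,"y":-0.0545,"z":0.092}]'
python3 -m crank '[{"grip":0.05,"yaw":-0.12},{"grip":0.05,"yaw":-0.24},{"grip":0.05,"yaw":-0.36},{"grip":0.05,"yaw":-0.48},{"grip":0.05,"yaw":-0.6}]'
python3 -m crank '[{"grip":0.05,"yaw":-0.12},{"grip":0.05,"yaw":-0.24},{"grip":0.05,"yaw":-0.36},{"grip":0.05,"yaw":-0.48},{"grip":0.05,"yaw":-0.59}]'
python3 to.py 388.5 -349.5 34 89
python3 - <<'E'
from meas import *
f=grab_frame("top"); g=grab_frame("scene"); cv2.imwrite("top1raw.png",f[:,:,::-1])
a=cv2.resize(f[165:305,320:400],None,fx=4,fy=4); b=cv2.resize(g[175:270,110:210],None,fx=4,fy=4)
cv2.imwrite("pics/d1.png",cv2.cvtColor(np.hstack([a,cv2.copyMakeBorder(b,0,180,0,0,0)]),cv2.COLOR_RGB2BGR))
E
```

```text
now [ 205.  -536.7  202.3] yaw [-179.91   -0.     20.9 ] grip 91.4 F [ 0.   0.4 -0.7] t 0.1
shift x 0.2382 y -0.1094 z 0.1683 yaw -1.1885validation failed for argument at $[0]...
validation failed for argument at $[0]...
validation failed for argument at $[0]...
validation failed for argument at $[0]...
```

View pics/d1.png

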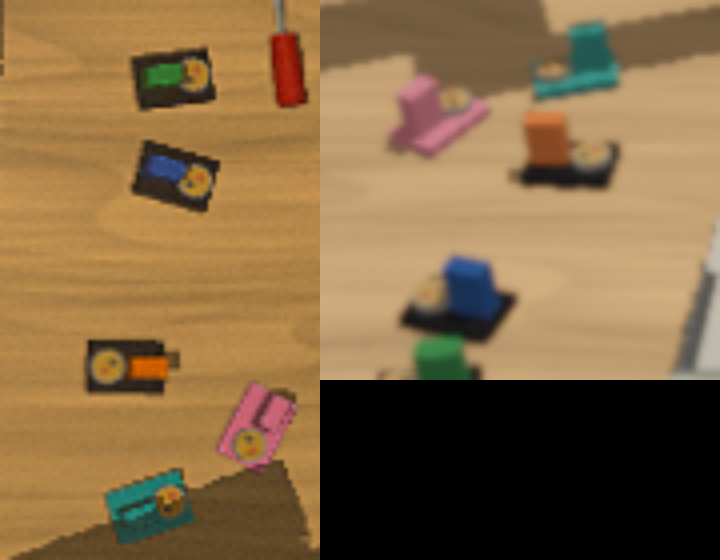

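That crop shows the scene unchanged, because the calls were refused: every row needs all five keys. I'll resend with full rows.

```bash
python3 -m crank '[{"grip":0.05,"x":0.024,"y":-0.011,"z":0,"yaw":0},{"grip":0.05,"x":0.048,"y":-0.022,"z":0,"yaw":0},{"grip":0.05,"x":0.072,"y":-0.033,"z":0,"yaw":0},{"grip":0.05,"x":0.096,"y":-0.044,"z":0,"yaw":0},{"grip":0.05,"x":0.119,"y":-0.055,"z":0,"yaw":0}]' 20 && 
python3 -m crank '[{"grip":0.05,"x":0.024,"y":-0.011,"z":0.018,"yaw":0},{"grip":0.05,"x":0.048,"y":-0.022,"z":0.036,"yaw":0},{"grip":0.05,"x":0.072,"y":-0.033,"z":0.054,"yaw":0},{"grip":0.05,"x":0.096,"y":-0.044,"z":0.072,"yaw":0},{"grip":0.05,"x":0.119,"y":-0.0545,"z":0.092,"yaw":0}]' &&
python3 -m crank '[{"grip":0.05,"x":0,"y":0,"z":0,"yaw":-0.12},{"grip":0.05,"x":0,"y":0,"z":0,"yaw":-0.24},{"grip":0.05,"x":0,"y":0,"z":0,"yaw":-0.36},{"grip":0.05,"x":0,"y":0,"z":0,"yaw":-0.48},{"grip":0.05,"x":0,"y":0,"z":0,"yaw":-0.6}]' &&
python3 -m crank '[{"grip":0.05,"x":0,"y":0,"z":0,"yaw":-0.12},{"grip":0.05,"x":0,"y":0,"z":0,"yaw":-0.24},{"grip":0.05,"x":0,"y":0,"z":0,"yaw":-0.36},{"grip":0.05,"x":0,"y":0,"z":0,"yaw":-0.48},{"grip":0.05,"x":0,"y":0,"z":0,"yaw":-0.588}]'
python3 to.py 388.5 -349.5 34 89
```

```text
time_s: 0.62
ee_pos: [297.4, -442.3, 202.9]
ee_rot: [-180.0, -0.0, 20.9]
force: [0.3, 0.6, -0.2]
gripper_width: 60.5
gripper_force: 0.0
time_s: 1.03
ee_pos: [389.4, -349.0, 110.6]
ee_rot: [179.9, -0.0, 20.9]
force: [1.0, -0.7, -0.0]
gripper_width: 50.1
gripper_force: 0.0
time_s: 1.45
ee_pos: [388.4, -349.8, 110.9]
ee_rot: [-180.0, 0.0, 55.6]
force: [0.0, -0.5, -0.2]
gripper_width: 49.8
gripper_force: 0.0
time_s: 1.87
ee_pos: [388.3, -349.9, 110.9]
ee_rot: [-180.0, -0.0, 89.3]
force: [1.2, 0.4, 0.1]
gripper_width: 50.2
gripper_force: 0.0
now [ 388.3 -349.9  110.9] yaw [-1.7998e+02 -1.0000e-02  8.9300e+01] grip 50.2 F [1.2 0.4 0.1] t 1.8667
shift x 0.0004 y 0.0002 z 0.0769 yaw 0.0052
```

```bash
python3 -m crank '[{"grip":0.05,"x":0,"y":0,"z":0.02,"yaw":0},{"grip":0.05,"x":0,"y":0,"z":0.04,"yaw":0},{"grip":0.05,"x":0,"y":0,"z":0.06,"yaw":0},{"grip":0.05,"x":0,"y":0,"z":0.077,"yaw":0},{"grip":0.05,"x":0,"y":0,"z":0.077,"yaw":0}]' 25 && 
python3 -m crank '[{"grip":0.03,"x":0,"y":0,"z":0,"yaw":0},{"grip":0.02,"x":0,"y":0,"z":0,"yaw":0},{"grip":0.01,"x":0,"y":0,"z":0,"yaw":0},{"grip":0.01,"x":0,"y":0,"z":0,"yaw":0},{"grip":0.01,"x":0,"y":0,"z":0,"yaw":0}]' 25 && 
python3 -m crank '[{"grip":0.01,"x":0,"y":0,"z":0,"yaw":0},{"grip":0.01,"x":0,"y":0,"z":0,"yaw":0},{"grip":0.01,"x":0,"y":0,"z":-0.02,"yaw":0},{"grip":0.01,"x":0,"y":0,"z":-0.04,"yaw":0},{"grip":0.01,"x":0,"y":0,"z":-0.07,"yaw":0}]' 25
python3 - <<'E'
from meas import *
f=grab_frame("top"); g=grab_frame("scene")
a=cv2.resize(f[165:305,320:400],None,fx=4,fy=4); b=cv2.resize(g[175:270,110:210],None,fx=4,fy=4)
cv2.imwrite("pics/d2.png",cv2.cvtColor(np.hstack([a,cv2.copyMakeBorder(b,0,180,0,0,0)]),cv2.COLOR_RGB2BGR))
E
```

```text
time_s: 2.28
ee_pos: [386.4, -348.1, 31.0]
ee_rot: [-179.7, -0.3, 89.0]
force: [0.0, -0.0, 0.0]
gripper_width: 50.0
gripper_force: 0.0
time_s: 2.7
ee_pos: [388.8, -350.4, 35.0]
ee_rot: [179.9, 0.1, 89.0]
force: [-1.2, 0.0, 0.7]
gripper_width: 19.3
gripper_force: 0.4
time_s: 3.12
ee_pos: [387.3, -348.9, 103.5]
ee_rot: [-179.8, -0.2, 89.0]
force: [0.9, 0.1, -0.2]
gripper_width: 10.3
gripper_force: 0.0
```

View pics/d2.png

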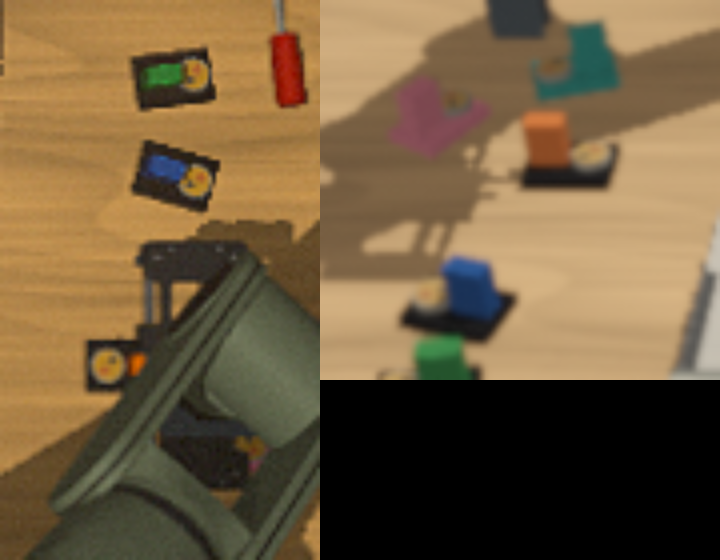

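The picture shows orange still on the bench, movement at crop (110,365), essentially unmoved, so the grip came up empty. I probably lifted before the pads had pressed. I'll retry with more closing time.

```bash
python3 -m crank '[{"grip":0.05,"x":0,"y":0,"z":0,"yaw":0},{"grip":0.05,"x":0,"y":0,"z":0,"yaw":0},{"grip":0.05,"x":0,"y":0,"z":0,"yaw":0},{"grip":0.05,"x":0,"y":0,"z":0,"yaw":0},{"grip":0.05,"x":0,"y":0,"z":0,"yaw":0}]' 30 && 
python3 -m crank '[{"grip":0.05,"x":0,"y":0,"z":0.02,"yaw":0},{"grip":0.05,"x":0,"y":0,"z":0.04,"yaw":0},{"grip":0.05,"x":0,"y":0,"z":0.06,"yaw":0},{"grip":0.05,"x":0,"y":0,"z":0.07,"yaw":0},{"grip":0.05,"x":0,"y":0,"z":0.07,"yaw":0}]' && 
python3 -m crank '[{"grip":0.01,"x":0,"y":0,"z":0,"yaw":0},{"grip":0.01,"x":0,"y":0,"z":0,"yaw":0},{"grip":0.01,"x":0,"y":0,"z":0,"yaw":0},{"grip":0.01,"x":0,"y":0,"z":0,"yaw":0},{"grip":0.01,"x":0,"y":0,"z":0,"yaw":0}]' 30 && 
python3 -m crank '[{"grip":0.01,"x":0,"y":0,"z":0,"yaw":0},{"grip":0.01,"x":0,"y":0,"z":0,"yaw":0},{"grip":0.01,"x":0,"y":0,"z":0,"yaw":0},{"grip":0.01,"x":0,"y":0,"z":0,"yaw":0},{"grip":0.01,"x":0,"y":0,"z":0,"yaw":0}]' 30
```

```text
time_s: 3.63
ee_pos: [388.0, -349.6, 103.1]
ee_rot: [-179.9, -0.1, 89.0]
force: [0.5, -0.1, 0.4]
gripper_width: 40.4
gripper_force: 0.0
time_s: 4.05
ee_pos: [387.0, -348.6, 31.6]
ee_rot: [-179.8, -0.2, 89.0]
force: [-0.2, -0.1, -0.8]
gripper_width: 50.1
gripper_force: 0.0
time_s: 4.47
ee_pos: [388.8, -350.3, 34.8]
ee_rot: [179.9, 0.1, 89.0]
force: [-0.7, 0.7, -0.4]
gripper_width: 19.2
gripper_force: 0.0
time_s: 4.88
ee_pos: [388.8, -350.3, 35.3]
ee_rot: [179.9, 0.1, 89.0]
force: [-1.0, 1.3, 7.2]
gripper_width: 10.0
gripper_force: 3.5
```

```bash
python3 - <<'E'
from meas import *
f=grab_frame("top"); g=grab_frame("scene")
print(proj("scene",[388.8,-350.3,21]),proj("top",[388.8,-350.3,21]), state()["gripper_width"])
a=cv2.resize(f[215:305,325:395],None,fx=5,fy=5); b=cv2.resize(g[150:240,110:190],None,fx=5,fy=5)
cv2.imwrite("pics/d3.png",cv2.cvtColor(np.hstack([a,b]),cv2.COLOR_RGB2BGR))
E
```

```text
[[166.59448885 211.09320333]] [[355.95076298 256.16952658]] 10.16650419189382
```

View pics/d3.png

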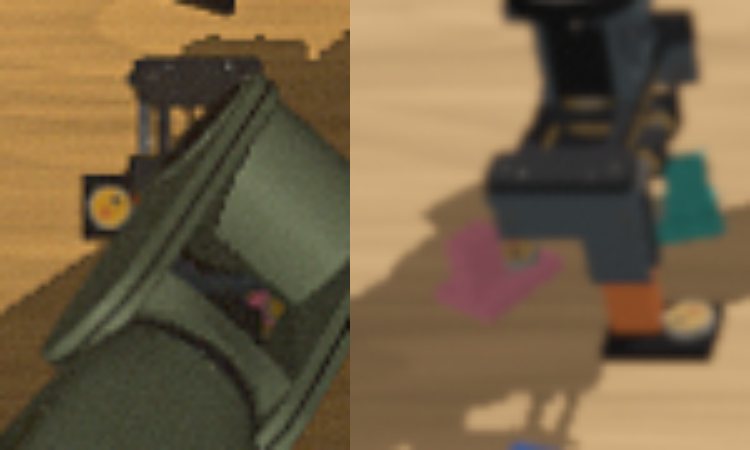

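```bash
python3 - <<'E'
from meas import *
P=lambda *X:(proj("scene",X)-[110,150])*5+[350,0]
for X in [(407,-350,21),(407,-366,21),(407,-334,21),(397,-350,46),(397,-350,10),(397,-364,10),(397,-336,10),(379,-350,46),(410,-367,0),(410,-303,0)]: print(X,P(*X).round(0))
f=cv2.imread("scene0raw.png")[:,:,::-1].copy()
b,m=blobs(f,(5,120,80),(14,255,255),20,(160,195,185,225)); print([(x[0],x[1],x[2]) for x in b])
g=grab_frame("scene"); b,m=blobs(g,(5,120,60),(14,255,255),20,(150,195,190,225)); print([(x[0],x[1],x[2]) for x in b])
print(state()["ee_pos"],state()["gripper_width"],state()["force"])
E
```

```text
(407, -350, 21) [[627. 325.]]
(407, -366, 21) [[599. 325.]]
(407, -334, 21) [[655. 324.]]
(397, -350, 46) [[624. 278.]]
(397, -350, 10) [[634. 330.]]
(397, -364, 10) [[609. 330.]]
(397, -336, 10) [[658. 329.]]
(379, -350, 46) [[630. 260.]]
(410, -367, 0) [[602. 358.]]
(410, -303, 0) [[714. 357.]]
[(np.int32(144), array([166.43, 209.05]), array([161, 203,  12,  13], dtype=int32))]
[(np.int32(130), array([166.52, 211.12]), array([160, 204,  14,  13], dtype=int32))]
[ 388.78345291 -350.31482818   35.38431513] 9.68750167822204 [-0.75346498  0.79123069  7.14680056]
```

```bash
python3 -m crank '[{"grip":0.03,"x":0,"y":0,"z":0,"yaw":0},{"grip":0.03,"x":0,"y":0,"z":0,"yaw":0},{"grip":0.03,"x":0,"y":0,"z":0,"yaw":0},{"grip":0.03,"x":0,"y":0,"z":-0.035,"yaw":0},{"grip":0.03,"x":0,"y":0,"z":-0.07,"yaw":0}]' && 
python3 -m crank '[{"grip":0.03,"x":0.03,"y":0,"z":0,"yaw":0},{"grip":0.03,"x":0.06,"y":0,"z":0,"yaw":0},{"grip":0.03,"x":0.1,"y":0,"z":0,"yaw":0},{"grip":0.03,"x":0.1,"y":0,"z":0.03,"yaw":0},{"grip":0.03,"x":0.1,"y":0,"z":0.06,"yaw":0}]' && 
python3 - <<'E'
from meas import *
f=grab_frame("top"); g=grab_frame("scene"); cv2.imwrite("top2raw.png",f[:,:,::-1])
print(state()["ee_pos"],state()["gripper_width"])
x,y,z=state()["ee_pos"]; 
for X in [(x+15,y,z-14),(x+28,y,z-14),(x,y,z-14)]: print(((proj("scene",X)-[110,140])*4).round(0))
print(carrier(f,*COL["orange"]))
b=cv2.resize(g[140:250,110:250],None,fx=4,fy=4)
cv2.imwrite("pics/d4.png",b[:,:,::-1])
E
```

```text
time_s: 5.45
ee_pos: [387.4, -348.9, 103.7]
ee_rot: [-179.8, -0.2, 89.0]
force: [1.1, -1.2, -0.1]
gripper_width: 30.2
gripper_force: 0.0
time_s: 5.87
ee_pos: [391.7, -249.2, 45.4]
ee_rot: [179.7, 0.2, 89.1]
force: [0.8, -0.9, -1.2]
gripper_width: 30.0
gripper_force: 0.0
[ 387.45755086 -247.59915422   41.35097331] 29.92249522496738
[[366. 288.]]
[[364. 299.]]
[[369. 275.]]Traceback (most recent call last):
  File "<stdin>", line 6, in <module>
  File "meas.py", line 7, in carrier
    b,m=blobs(f,lo,hi,6,roi); b=max(b,key=lambda q:q[0]); p=plane("top",b[1],46)[0]
                                ~~~^^^^^^^^^^^^^^^^^^^^^
ValueError: max() iterable argument is empty
```

```bash
python3 - <<'E'
from meas import *
g=grab_frame("scene")
b=cv2.resize(g[120:250,110:250],None,fx=4,fy=4)
cv2.imwrite("pics/d4.png",b[:,:,::-1])
E
```

```text
(no output)
```

View pics/d4.png

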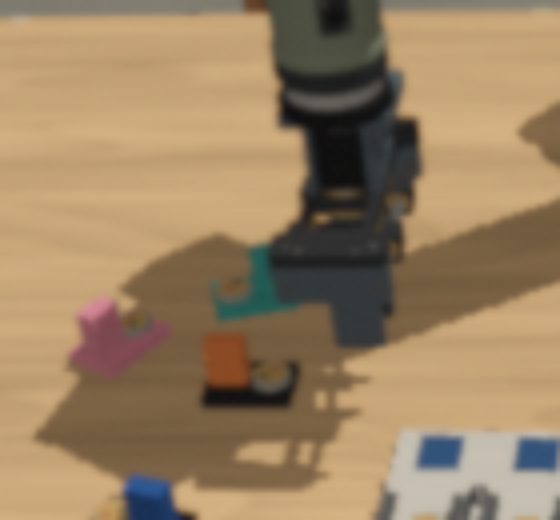

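```bash
for i in 1; do python3 -m crank '[{"grip":0.03,"x":0,"y":0,"z":0.002,"yaw":0},{"grip":0.03,"x":0,"y":0,"z":0.004,"yaw":0},{"grip":0.03,"x":0,"y":0,"z":0.006,"yaw":0},{"grip":0.03,"x":0,"y":0,"z":0.008,"yaw":0},{"grip":0.03,"x":0,"y":0,"z":0.008,"yaw":0}]'
python3 -m crank '[{"grip":0.03,"x":0,"y":0,"z":0.002,"yaw":0},{"grip":0.03,"x":0,"y":0,"z":0.004,"yaw":0},{"grip":0.03,"x":0,"y":0,"z":0.006,"yaw":0},{"grip":0.03,"x":0,"y":0,"z":0.008,"yaw":0},{"grip":0.03,"x":0,"y":0,"z":0.008,"yaw":0}]'
python3 -m crank '[{"grip":0.03,"x":0,"y":0,"z":0.002,"yaw":0},{"grip":0.03,"x":0,"y":0,"z":0.004,"yaw":0},{"grip":0.03,"x":0,"y":0,"z":0.006,"yaw":0},{"grip":0.03,"x":0,"y":0,"z":0.007,"yaw":0},{"grip":0.03,"x":0,"y":0,"z":0.007,"yaw":0}]'; done
python3 - <<'E'
from meas import *
g=grab_frame("scene"); x,y,z=state()["ee_pos"]; print(x,y,z)
b=g[185:230,180:225]; cv2.imwrite("pics/d5.png",cv2.resize(b,None,fx=12,fy=12)[:,:,::-1])
for X in [(x+15,y,z-14),(x+28,y,z-14),(x-15,y,z-14)]: print(((proj("scene",X)-[180,185])*12).round(0))
E
```

```text
time_s: 6.43
ee_pos: [390.3, -250.3, 36.3]
ee_rot: [180.0, 0.0, 88.9]
force: [0.5, -0.2, -0.4]
gripper_width: 29.9
gripper_force: 0.0
time_s: 6.85
ee_pos: [389.9, -249.8, 27.6]
ee_rot: [-180.0, -0.0, 89.0]
force: [-0.1, 0.6, 0.6]
gripper_width: 29.9
gripper_force: 0.0
time_s: 7.27
ee_pos: [390.0, -249.9, 20.8]
ee_rot: [-180.0, -0.0, 89.0]
force: [0.2, 0.3, 0.5]
gripper_width: 30.0
gripper_force: 0.0
390.13509300786876 -249.94665351170428 20.90048303098091
[[257. 399.]]
[[250. 433.]]
[[273. 324.]]
```

View pics/d5.png

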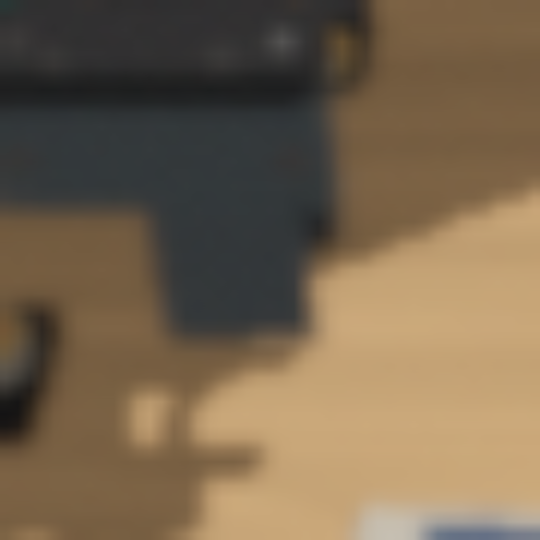

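Pixel evidence: the fingertip is at crop row 335, while the stated geometry predicts about 433. The real fingertips therefore sit roughly 25–28 mm higher than described. A gentle touch on bare bench will check it.

```bash
python3 -m crank '[{"grip":0.03,"x":0,"y":0,"z":0.002,"yaw":0},{"grip":0.03,"x":0,"y":0,"z":0.004,"yaw":0},{"grip":0.03,"x":0,"y":0,"z":0.006,"yaw":0},{"grip":0.03,"x":0,"y":0,"z":0.009,"yaw":0},{"grip":0.03,"x":0,"y":0,"z":0.009,"yaw":0}]' | egrep 'pos|force'; python3 -m crank '[{"grip":0.03,"x":0,"y":0,"z":0.001,"yaw":0},{"grip":0.03,"x":0,"y":0,"z":0.002,"yaw":0},{"grip":0.03,"x":0,"y":0,"z":0.003,"yaw":0},{"grip":0.03,"x":0,"y":0,"z":0.003,"yaw":0},{"grip":0.03,"x":0,"y":0,"z":0.003,"yaw":0}]' | egrep 'pos|force'
```

```text
ee_pos: [389.8, -249.8, 11.5]
force: [-0.2, -0.0, -0.6]
gripper_force: 0.0
ee_pos: [390.2, -250.0, 9.0]
force: [0.2, -0.4, 0.1]
gripper_force: 0.0
```

```bash
for i in 1; do python3 -m crank '[{"grip":0.03,"x":0,"y":0,"z":0.001,"yaw":0},{"grip":0.03,"x":0,"y":0,"z":0.002,"yaw":0},{"grip":0.03,"x":0,"y":0,"z":0.003,"yaw":0},{"grip":0.03,"x":0,"y":0,"z":0.005,"yaw":0},{"grip":0.03,"x":0,"y":0,"z":0.005,"yaw":0}]' | egrep 'pos|^force'; python3 -m crank '[{"grip":0.03,"x":0,"y":0,"z":0.001,"yaw":0},{"grip":0.03,"x":0,"y":0,"z":0.002,"yaw":0},{"grip":0.03,"x":0,"y":0,"z":0.003,"yaw":0},{"grip":0.03,"x":0,"y":0,"z":0.004,"yaw":0},{"grip":0.03,"x":0,"y":0,"z":0.004,"yaw":0}]' | egrep 'pos|^force';  python3 -m crank '[{"grip":0.03,"x":0,"y":0,"z":0.001,"yaw":0},{"grip":0.03,"x":0,"y":0,"z":0.002,"yaw":0},{"grip":0.03,"x":0,"y":0,"z":0.003,"yaw":0},{"grip":0.03,"x":0,"y":0,"z":0.004,"yaw":0},{"grip":0.03,"x":0,"y":0,"z":0.004,"yaw":0}]' | egrep 'pos|^force';  done
```

```text
ee_pos: [390.0, -249.9, 3.7]
force: [0.9, 0.1, -0.4]
ee_pos: [390.1, -249.9, -0.1]
force: [-0.2, 0.2, 0.3]
ee_pos: [390.1, -249.9, -4.1]
force: [-0.3, 0.5, 1.1]
```

```bash
for i in 1; do python3 -m crank '[{"grip":0.03,"x":0,"y":0,"z":0.001,"yaw":0},{"grip":0.03,"x":0,"y":0,"z":0.002,"yaw":0},{"grip":0.03,"x":0,"y":0,"z":0.003,"yaw":0},{"grip":0.03,"x":0,"y":0,"z":0.003,"yaw":0},{"grip":0.03,"x":0,"y":0,"z":0.003,"yaw":0}]' | egrep 'pos|^force'; python3 -m crank '[{"grip":0.03,"x":0,"y":0,"z":0.001,"yaw":0},{"grip":0.03,"x":0,"y":0,"z":0.002,"yaw":0},{"grip":0.03,"x":0,"y":0,"z":0.003,"yaw":0},{"grip":0.03,"x":0,"y":0,"z":0.003,"yaw":0},{"grip":0.03,"x":0,"y":0,"z":0.003,"yaw":0}]' | egrep 'pos|^force';    done
```

```text
ee_pos: [390.1, -250.0, -7.0]
force: [0.8, -0.1, 0.1]
ee_pos: [390.2, -250.0, -10.0]
force: [0.7, -0.2, -0.1]
```

```bash
for i in 1; do python3 -m crank '[{"grip":0.03,"x":0,"y":0,"z":0.0005,"yaw":0},{"grip":0.03,"x":0,"y":0,"z":0.001,"yaw":0},{"grip":0.03,"x":0,"y":0,"z":0.002,"yaw":0},{"grip":0.03,"x":0,"y":0,"z":0.002,"yaw":0},{"grip":0.03,"x":0,"y":0,"z":0.002,"yaw":0}]' | egrep 'pos|^force'; python3 -m crank '[{"grip":0.03,"x":0,"y":0,"z":0.001,"yaw":0},{"grip":0.03,"x":0,"y":0,"z":0.002,"yaw":0},{"grip":0.03,"x":0,"y":0,"z":0.002,"yaw":0},{"grip":0.03,"x":0,"y":0,"z":0.002,"yaw":0},{"grip":0.03,"x":0,"y":0,"z":0.002,"yaw":0}]' | egrep 'pos|^force';    done
```

```text
ee_pos: [390.3, -250.1, -10.6]
force: [-2.2, 1.2, 13.6]
ee_pos: [390.3, -250.1, -10.7]
force: [-6.5, 3.9, 32.9]
```

The touch settles it: the real fingertips are 10.5 mm behind the reported TCP, so every tool height has to go 24.5 mm lower than the stated geometry. I'll back up and re-grasp.

```bash
python3 -m crank '[{"grip":0.05,"x":0,"y":0,"z":-0.02,"yaw":0},{"grip":0.05,"x":0,"y":0,"z":-0.04,"yaw":0},{"grip":0.05,"x":0,"y":0,"z":-0.06,"yaw":0},{"grip":0.05,"x":0,"y":0,"z":-0.08,"yaw":0},{"grip":0.05,"x":0,"y":0,"z":-0.09,"yaw":0}]' | egrep pos
python3 - <<'E'
from meas import *
g=grab_frame("scene");g0=cv2.imread("scene0raw.png")[:,:,::-1].copy()
for im in(g0,g):
    b,m=blobs(im,(3,140,60),(14,255,255),20,(150,190,190,225)); print([(x[0],x[1],x[2]) for x in b])
    d=cv2.inRange(im,(0,0,0),(50,50,50))[210:224,155:192]; q=np.argwhere(d)[:,::-1]+[155,210]; print("sled",len(q),q.mean(0),q.min(0),q.max(0))
E
python3 to.py 388.5 -350 9.5 89
```

```text
ee_pos: [391.2, -250.7, 78.3]
[(np.int32(147), array([166.33, 209.49]), array([161, 203,  12,  14], dtype=int32))]
sled 73 [170.42465753 218.64383562] [161 217] [181 220]
[(np.int32(162), array([166.07, 209.46]), array([160, 203,  13,  14], dtype=int32))]
sled 80 [171.175 218.45 ] [161 212] [183 220]
now [ 391.9 -251.2   79.3] yaw [179.7    0.2   88.97] grip 50.2 F [ 1.2 -0.3  0.4] t 11.5333
shift x -0.0989 y -0.0017 z 0.0698 yaw -0.0005
```

Orange hasn't moved.

```bash
python3 -m crank '[{"grip":0.05,"x":-0.033,"y":0,"z":0,"yaw":0},{"grip":0.05,"x":-0.066,"y":-0.001,"z":0,"yaw":0},{"grip":0.05,"x":-0.1,"y":-0.002,"z":0,"yaw":0},{"grip":0.05,"x":-0.1,"y":-0.002,"z":0,"yaw":0},{"grip":0.05,"x":-0.1,"y":-0.002,"z":0.02,"yaw":0}]' 30 | egrep pos; python3 to.py 388.5 -350 9.5 89;
python3 -m crank '[{"grip":0.05,"x":0,"y":0,"z":0.02,"yaw":0},{"grip":0.05,"x":0,"y":0,"z":0.04,"yaw":0},{"grip":0.05,"x":0,"y":0,"z":0.05,"yaw":0},{"grip":0.05,"x":0,"y":0,"z":0.05,"yaw":0},{"grip":0.03,"x":0,"y":0,"z":0.05,"yaw":0}]' | egrep 'pos|^force'
python3 -m crank '[{"grip":0.005,"x":0,"y":0,"z":0,"yaw":0},{"grip":0.005,"x":0,"y":0,"z":0,"yaw":0},{"grip":0.005,"x":0,"y":0,"z":0,"yaw":0},{"grip":0.005,"x":0,"y":0,"z":0,"yaw":0},{"grip":0.005,"x":0,"y":0,"z":0,"yaw":0}]' | egrep 'pos|force|wid'
python3 -m crank '[{"grip":0.005,"x":0,"y":0,"z":0,"yaw":0},{"grip":0.005,"x":0,"y":0,"z":0,"yaw":0},{"grip":0.005,"x":0,"y":0,"z":0,"yaw":0},{"grip":0.005,"x":0,"y":0,"z":0,"yaw":0},{"grip":0.005,"x":0,"y":0,"z":0,"yaw":0}]' | egrep 'pos|force|wid'
```

```text
ee_pos: [388.2, -353.3, 58.0]
now [ 388.2 -353.3   58. ] yaw [179.69   0.28  88.81] grip 49.7 F [-0.3  0.2 -0.1] t 11.95
shift x 0.0033 y 0.0002 z 0.0485 yaw -0.0033
ee_pos: [386.3, -349.5, 5.7]
force: [0.2, 0.1, 0.3]
ee_pos: [386.9, -350.3, 6.8]
force: [1.0, 0.3, 2.5]
gripper_width: 15.7
gripper_force: 30.0
ee_pos: [386.9, -350.3, 6.8]
force: [0.5, 1.1, 6.6]
gripper_width: 15.9
gripper_force: 30.0
```

```bash
python3 -m crank '[{"grip":0.025,"x":0,"y":0,"z":0,"yaw":0},{"grip":0.025,"x":0,"y":0,"z":0,"yaw":0},{"grip":0.025,"x":0,"y":0,"z":-0.005,"yaw":0},{"grip":0.025,"x":0,"y":0,"z":-0.005,"yaw":0},{"grip":0.005,"x":0,"y":0,"z":-0.005,"yaw":0}]' 30 | egrep 'pos|force|wid'
python3 -m crank '[{"grip":0.005,"x":0,"y":0,"z":0,"yaw":0},{"grip":0.005,"x":0,"y":0,"z":0,"yaw":0},{"grip":0.005,"x":0,"y":0,"z":0,"yaw":0},{"grip":0.005,"x":0,"y":0,"z":0,"yaw":0},{"grip":0.005,"x":0,"y":0,"z":0,"yaw":0}]' | egrep 'pos|force|wid'
python3 -m crank '[{"grip":0.005,"x":0,"y":0,"z":0,"yaw":0},{"grip":0.005,"x":0,"y":0,"z":-0.01,"yaw":0},{"grip":0.005,"x":0,"y":0,"z":-0.03,"yaw":0},{"grip":0.005,"x":0,"y":0,"z":-0.05,"yaw":0},{"grip":0.005,"x":0,"y":0,"z":-0.06,"yaw":0}]' | egrep 'pos|force|wid'
python3 to.py 467.5 -125 73 -2.7
```

```text
ee_pos: [386.5, -350.1, 11.2]
force: [-0.2, -0.2, 0.0]
gripper_width: 20.8
gripper_force: 0.0
ee_pos: [386.4, -350.0, 11.1]
force: [-0.4, -0.4, 1.5]
gripper_width: 15.9
gripper_force: 30.0
ee_pos: [387.2, -350.7, 73.4]
force: [0.7, -0.4, -1.4]
gripper_width: 15.8
gripper_force: 30.0
now [ 387.2 -350.7   73.4] yaw [1.7987e+02 1.3000e-01 8.8970e+01] grip 15.8 F [ 0.7 -0.4 -1.4] t 14.45
shift x 0.2271 y 0.0762 z 0.0004 yaw 1.6000
```

```bash
python3 -m crank '[{"grip":0.005,"x":0.027,"y":0.009,"z":0,"yaw":0},{"grip":0.005,"x":0.054,"y":0.018,"z":0,"yaw":0},{"grip":0.005,"x":0.085,"y":0.028,"z":0,"yaw":0},{"grip":0.005,"x":0.115,"y":0.038,"z":0,"yaw":0},{"grip":0.005,"x":0.146,"y":0.048,"z":0,"yaw":0}]' | egrep 'pos|_force|wid'
python3 -m crank '[{"grip":0.005,"x":0.03,"y":0.009,"z":0,"yaw":0},{"grip":0.005,"x":0.06,"y":0.019,"z":0,"yaw":0},{"grip":0.005,"x":0.09,"y":0.029,"z":0,"yaw":0},{"grip":0.005,"x":0.12,"y":0.038,"z":0,"yaw":0},{"grip":0.005,"x":0.147,"y":0.047,"z":0,"yaw":0}]' | egrep 'pos|_force|wid'
python3 -m crank '[{"grip":0.005,"x":0,"y":0,"z":0,"yaw":0.11},{"grip":0.005,"x":0,"y":0,"z":0,"yaw":0.22},{"grip":0.005,"x":0,"y":0,"z":0,"yaw":0.33},{"grip":0.005,"x":0,"y":0,"z":0,"yaw":0.44},{"grip":0.005,"x":0,"y":0,"z":0,"yaw":0.55}]' | egrep '_force|wid'
python3 -m crank '[{"grip":0.005,"x":0,"y":0,"z":0,"yaw":0.11},{"grip":0.005,"x":0,"y":0,"z":0,"yaw":0.22},{"grip":0.005,"x":0,"y":0,"z":0,"yaw":0.33},{"grip":0.005,"x":0,"y":0,"z":0,"yaw":0.44},{"grip":0.005,"x":0,"y":0,"z":0,"yaw":0.55}]' | egrep '_force|wid'
python3 -m crank '[{"grip":0.005,"x":0,"y":0,"z":0,"yaw":0.11},{"grip":0.005,"x":0,"y":0,"z":0,"yaw":0.22},{"grip":0.005,"x":0,"y":0,"z":0,"yaw":0.33},{"grip":0.005,"x":0,"y":0,"z":0,"yaw":0.44},{"grip":0.005,"x":0,"y":0,"z":0,"yaw":0.5}]' | egrep '_force|wid'
python3 to.py 487.7 -59.5 24 -2.7
```

```text
ee_pos: [437.1, -203.6, 71.3]
gripper_width: 15.8
gripper_force: 30.0
ee_pos: [486.6, -56.9, 71.2]
gripper_width: 15.6
gripper_force: 30.0
gripper_width: 15.8
gripper_force: 30.0
gripper_width: 16.1
gripper_force: 30.0
gripper_width: 15.7
gripper_force: 30.0
now [486.4 -58.7  71.1] yaw [ 1.80e+02  2.00e-02 -2.97e+00] grip 15.7 F [-0.7 -0.2 -1.3] t 16.5333
shift x 0.0013 y 0.0008 z 0.0471 yaw -0.0048
```

```bash
python3 -m crank '[{"grip":0.005,"x":0.001,"y":0.001,"z":0.015,"yaw":-0.005},{"grip":0.005,"x":0.001,"y":0.001,"z":0.03,"yaw":-0.005},{"grip":0.005,"x":0.001,"y":0.001,"z":0.042,"yaw":-0.005},{"grip":0.005,"x":0.001,"y":0.001,"z":0.045,"yaw":-0.005},{"grip":0.005,"x":0.001,"y":0.001,"z":0.047,"yaw":-0.005}]' 45 | egrep 'pos|force|wid'
python3 -m crank '[{"grip":0.005,"x":0,"y":0,"z":0,"yaw":0},{"grip":0.005,"x":0,"y":0,"z":0,"yaw":0},{"grip":0.005,"x":0,"y":0,"z":0,"yaw":0},{"grip":0.005,"x":0,"y":0,"z":0,"yaw":0},{"grip":0.005,"x":0,"y":0,"z":0,"yaw":0}]'| egrep 'pos|force|wid'
python3 - <<'E'
from meas import *
f=grab_frame("top"); g=grab_frame("scene"); cv2.imwrite("top3raw.png",f[:,:,::-1])
a=cv2.resize(f[155:265,225:330],None,fx=4,fy=4); b=cv2.resize(g[200:290,190:310],None,fx=3,fy=3)
cv2.imwrite("pics/e1.png",cv2.cvtColor(np.hstack([a,cv2.copyMakeBorder(b,0,170,0,0,0)]),cv2.COLOR_RGB2BGR))
E
```

```text
ee_pos: [487.0, -59.7, 23.6]
force: [-0.5, -0.7, -0.6]
gripper_width: 15.8
gripper_force: 45.0
ee_pos: [487.9, -59.8, 24.5]
force: [-0.5, 0.2, -0.5]
gripper_width: 15.5
gripper_force: 45.0
```

View pics/e1.png

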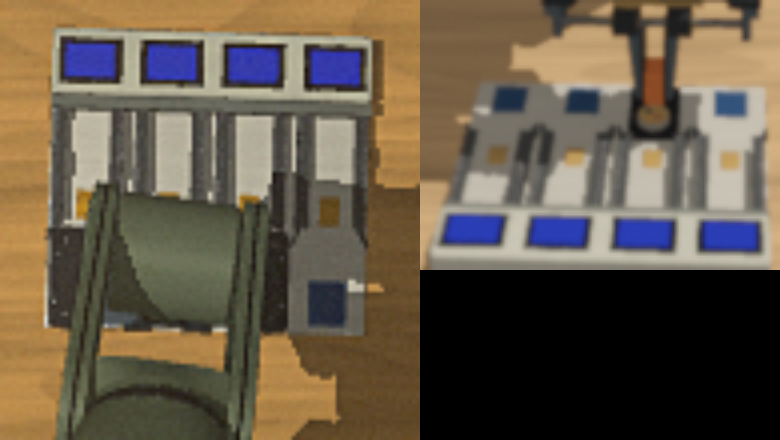

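The picture shows the carrier squarely at the mouth of bay2, with its movement facing the bay. Next I slide it in.

```bash
python3 -m crank '[{"grip":0.005,"x":0,"y":0,"z":0.001,"yaw":0},{"grip":0.005,"x":0.004,"y":0,"z":0.0015,"yaw":0},{"grip":0.005,"x":0.009,"y":0,"z":0.0015,"yaw":0},{"grip":0.005,"x":0.014,"y":0,"z":0.0015,"yaw":0},{"grip":0.005,"x":0.02,"y":0,"z":0.0015,"yaw":0}]'| egrep 'pos|force|wid'
python3 -m crank '[{"grip":0.005,"x":0.005,"y":0,"z":0,"yaw":0},{"grip":0.005,"x":0.01,"y":0,"z":0,"yaw":0},{"grip":0.005,"x":0.015,"y":0,"z":0,"yaw":0},{"grip":0.005,"x":0.02,"y":0,"z":0,"yaw":0},{"grip":0.005,"x":0.025,"y":0,"z":0,"yaw":0}]'| egrep 'pos|force|wid'
python3 -m crank '[{"grip":0.005,"x":0.005,"y":0,"z":0,"yaw":0},{"grip":0.005,"x":0.01,"y":0,"z":0,"yaw":0},{"grip":0.005,"x":0.015,"y":0,"z":0,"yaw":0},{"grip":0.005,"x":0.02,"y":0,"z":0,"yaw":0},{"grip":0.005,"x":0.025,"y":0,"z":0,"yaw":0}]'| egrep 'pos|force|wid'
python3 to.py 587.6 -64.2 24 -2.7
```

```text
ee_pos: [504.2, -60.3, 23.3]
force: [-11.9, -0.1, 15.8]
gripper_width: 15.5
gripper_force: 45.0
ee_pos: [531.0, -61.5, 23.2]
force: [-6.4, -1.0, 7.9]
gripper_width: 15.5
gripper_force: 45.0
ee_pos: [556.0, -62.6, 23.3]
force: [-5.4, 1.3, 8.4]
gripper_width: 15.7
gripper_force: 45.0
now [556.  -62.6  23.3] yaw [-180.      0.21   -2.41] grip 15.7 F [-5.4  1.3  8.4] t 18.7167
shift x 0.0317 y 0.0003 z -0.0007 yaw 0.0050
```

```bash
python3 -m crank '[{"grip":0.005,"x":0.006,"y":0,"z":0,"yaw":0},{"grip":0.005,"x":0.012,"y":0,"z":0,"yaw":0},{"grip":0.005,"x":0.018,"y":0,"z":0,"yaw":0},{"grip":0.005,"x":0.023,"y":0,"z":0,"yaw":0},{"grip":0.005,"x":0.027,"y":0,"z":0,"yaw":0}]'| egrep 'pos|force|wid'
python3 -m crank '[{"grip":0.005,"x":0.001,"y":0,"z":0,"yaw":0},{"grip":0.005,"x":0.002,"y":0,"z":0,"yaw":0},{"grip":0.005,"x":0.003,"y":0,"z":0,"yaw":0},{"grip":0.005,"x":0.004,"y":0,"z":0,"yaw":0},{"grip":0.005,"x":0.004,"y":0,"z":0,"yaw":0}]'| egrep 'pos|force|wid'
python3 -m crank '[{"grip":0.005,"x":0.001,"y":0,"z":0,"yaw":0},{"grip":0.005,"x":0.002,"y":0,"z":0,"yaw":0},{"grip":0.005,"x":0.003,"y":0,"z":0,"yaw":0},{"grip":0.005,"x":0.003,"y":0,"z":0,"yaw":0},{"grip":0.005,"x":0.003,"y":0,"z":0,"yaw":0}]'| egrep 'pos|force|wid'
```

```text
ee_pos: [584.4, -63.9, 23.2]
force: [-3.3, -0.2, 6.8]
gripper_width: 15.5
gripper_force: 45.0
ee_pos: [586.5, -63.9, 23.3]
force: [-7.0, -0.2, 9.3]
gripper_width: 15.6
gripper_force: 45.0
ee_pos: [586.5, -63.9, 23.5]
force: [-12.1, 0.0, 15.8]
gripper_width: 16.0
gripper_force: 45.0
```

```bash
python3 -m crank '[{"grip":0.005,"x":0.001,"y":0,"z":-0.001,"yaw":0},{"grip":0.005,"x":0.002,"y":0,"z":-0.001,"yaw":0},{"grip":0.005,"x":0.003,"y":0,"z":-0.001,"yaw":0},{"grip":0.005,"x":0.004,"y":0,"z":-0.001,"yaw":0},{"grip":0.005,"x":0.004,"y":0,"z":-0.001,"yaw":0}]'| egrep 'pos|force|wid'
python3 -m crank '[{"grip":0.04,"x":-0.003,"y":0,"z":0,"yaw":0},{"grip":0.04,"x":-0.003,"y":0,"z":0,"yaw":0},{"grip":0.04,"x":-0.003,"y":0,"z":0,"yaw":0},{"grip":0.04,"x":-0.003,"y":0,"z":0,"yaw":0},{"grip":0.04,"x":-0.003,"y":0,"z":-0.02,"yaw":0}]' 20| egrep 'pos|force|wid'
python3 -m crank '[{"grip":0.04,"x":0,"y":0,"z":-0.03,"yaw":0},{"grip":0.04,"x":0,"y":0,"z":-0.07,"yaw":0},{"grip":0.04,"x":-0.04,"y":0.02,"z":-0.07,"yaw":0},{"grip":0.04,"x":-0.08,"y":0.05,"z":-0.07,"yaw":0},{"grip":0.04,"x":-0.1,"y":0.08,"z":-0.07,"yaw":0}]'| egrep 'pos|force|wid'
python3 to.py 548.3 -366.8 85 73.3
```

```text
ee_pos: [586.7, -63.9, 23.8]
force: [-19.7, -0.3, 18.9]
gripper_width: 15.8
gripper_force: 45.0
ee_pos: [590.3, -63.8, 40.2]
force: [-0.3, 0.2, -0.3]
gripper_width: 40.0
gripper_force: 0.0
ee_pos: [491.3, -135.3, 114.1]
force: [1.4, -0.6, 0.1]
gripper_width: 40.0
gripper_force: 0.0
now [ 491.3 -135.3  114.1] yaw [-1.7999e+02 -3.0000e-02 -2.2400e+00] grip 40.0 F [ 1.4 -0.6  0.1] t 21.2167
shift x 0.0660 y 0.2291 z 0.0291 yaw -1.3184
```

```bash
python3 - <<'E'
from meas import *
f=grab_frame("top"); cv2.imwrite("top4raw.png",f[:,:,::-1])
for k in("blue","green"):
    print(k,*carrier(f,*COL[k]))
    lo,hi,roi=COL[k]; m=cv2.inRange(hsv(f),lo,hi); z=np.zeros_like(m); z[roi[1]:roi[3],roi[0]:roi[2]]=1
    w=plane("top",np.argwhere(m*z)[:,::-1],46); v=np.linalg.svd(w-w.mean(0))[2][0]; print("block ang",np.degrees(np.arctan2(v[1],v[0]))%180)
E
```

```text
blue 18 [ 546.3 -375.1] sled c [ 544.3 -381.1] ang 73.3 [np.float64(44.7), np.float64(64.5)]
block ang 82.60033342980498
green 42 [ 623.5 -367.2] sled c [ 624.4 -383.7] ang 96.5 [np.float64(64.1), np.float64(42.2)]
block ang 102.57387094789546
```

```bash
python3 -m crank '[{"grip":0.05,"x":0.008,"y":0.03,"z":0,"yaw":0},{"grip":0.05,"x":0.016,"y":0.06,"z":0,"yaw":0},{"grip":0.05,"x":0.024,"y":0.09,"z":0,"yaw":0},{"grip":0.05,"x":0.032,"y":0.115,"z":0,"yaw":0},{"grip":0.05,"x":0.04,"y":0.14,"z":0,"yaw":0}]'| egrep 'pos'
python3 -m crank '[{"grip":0.05,"x":0.006,"y":0.02,"z":0.007,"yaw":0},{"grip":0.05,"x":0.012,"y":0.04,"z":0.014,"yaw":0},{"grip":0.05,"x":0.018,"y":0.06,"z":0.02,"yaw":0},{"grip":0.05,"x":0.024,"y":0.08,"z":0.026,"yaw":0},{"grip":0.05,"x":0.026,"y":0.09,"z":0.029,"yaw":0}]'| egrep 'pos'
python3 -m crank '[{"grip":0.05,"x":0,"y":0,"z":0,"yaw":-0.12},{"grip":0.05,"x":0,"y":0,"z":0,"yaw":-0.24},{"grip":0.05,"x":0,"y":0,"z":0,"yaw":-0.36},{"grip":0.05,"x":0,"y":0,"z":0,"yaw":-0.48},{"grip":0.05,"x":0,"y":0,"z":0,"yaw":-0.6}]'| egrep 'pos'
python3 -m crank '[{"grip":0.05,"x":0,"y":0,"z":0,"yaw":-0.12},{"grip":0.05,"x":0,"y":0,"z":0,"yaw":-0.24},{"grip":0.05,"x":0,"y":0,"z":0,"yaw":-0.36},{"grip":0.05,"x":0,"y":0,"z":0,"yaw":-0.48},{"grip":0.05,"x":0,"y":0,"z":0,"yaw":-0.6}]'| egrep 'pos'
python3 -m crank '[{"grip":0.05,"x":0,"y":0,"z":0,"yaw":-0.06},{"grip":0.05,"x":0,"y":0,"z":0,"yaw":-0.118},{"grip":0.05,"x":0,"y":0,"z":0,"yaw":-0.118},{"grip":0.05,"x":0,"y":0,"z":0,"yaw":-0.118},{"grip":0.05,"x":0,"y":0,"z":0,"yaw":-0.118}]'| egrep 'pos'
python3 to.py 548.4 -367.5 11.3 73.3
python3 - <<'E'
from meas import *
g=grab_frame("scene");g0=cv2.imread("scene0raw.png")[:,:,::-1].copy()
for im in(g0,g):
  for lo,hi,roi in(((105,120,40),(125,255,255),(135,235,160,260)),((55,120,40),(75,255,255),(130,255,155,280))):
    b,m=blobs(im,lo,hi,20,roi); print([(x[0],x[1],x[2]) for x in b])
E
```

```text
ee_pos: [527.5, -279.3, 113.4]
ee_pos: [549.8, -370.9, 83.2]
ee_pos: [549.3, -368.2, 84.4]
ee_pos: [549.2, -368.1, 84.5]
ee_pos: [549.1, -368.3, 84.5]
now [ 549.1 -368.3   84.5] yaw [180.    -0.    73.03] grip 50.3 F [ 0.2 -0.3 -0.4] t 23.35
shift x 0.0006 y -0.0009 z 0.0732 yaw -0.0046
[(np.int32(149), array([147.7 , 247.39]), array([142, 240,  14,  15], dtype=int32))]
[(np.int32(162), array([140.59, 267.21]), array([135, 258,  13,  18], dtype=int32))]
[(np.int32(149), array([147.51, 247.45]), array([142, 240,  13,  15], dtype=int32))]
[(np.int32(159), array([140.65, 267.25]), array([135, 258,  13,  17], dtype=int32))]
```

```bash
python3 -m crank '[{"grip":0.05,"x":0,"y":-0.001,"z":0.02,"yaw":0},{"grip":0.05,"x":0,"y":-0.001,"z":0.04,"yaw":0},{"grip":0.05,"x":0,"y":-0.001,"z":0.06,"yaw":0},{"grip":0.05,"x":0,"y":-0.001,"z":0.073,"yaw":0},{"grip":0.05,"x":0,"y":-0.001,"z":0.073,"yaw":0}]' 30| egrep 'pos|^force'
python3 -m crank '[{"grip":0.005,"x":0,"y":0,"z":0,"yaw":0},{"grip":0.005,"x":0,"y":0,"z":0,"yaw":0},{"grip":0.005,"x":0,"y":0,"z":0,"yaw":0},{"grip":0.005,"x":0,"y":0,"z":0,"yaw":0},{"grip":0.005,"x":0,"y":0,"z":0,"yaw":0}]' 45| egrep 'pos|force|wid'
python3 -m crank '[{"grip":0.005,"x":0,"y":0,"z":0,"yaw":0},{"grip":0.005,"x":0,"y":0,"z":0,"yaw":0},{"grip":0.005,"x":0,"y":0,"z":0,"yaw":0},{"grip":0.005,"x":0,"y":0,"z":-0.01,"yaw":0},{"grip":0.005,"x":0,"y":0,"z":-0.02,"yaw":0}]' 45| egrep 'pos|force|wid'
python3 -m crank '[{"grip":0.005,"x":0,"y":0,"z":-0.02,"yaw":0},{"grip":0.005,"x":0,"y":0,"z":-0.04,"yaw":0},{"grip":0.005,"x":0,"y":0,"z":-0.05,"yaw":0},{"grip":0.005,"x":0,"y":0,"z":-0.05,"yaw":0},{"grip":0.005,"x":0,"y":0,"z":-0.05,"yaw":0}]' 45| egrep 'pos|force|wid'
python3 to.py 484.5 -125.5 24 177.3
```

```text
ee_pos: [546.0, -366.8, 8.3]
force: [-0.2, 0.2, -0.2]
ee_pos: [548.4, -368.6, 12.6]
force: [0.7, -0.1, 0.2]
gripper_width: 19.5
gripper_force: 0.0
ee_pos: [547.3, -367.8, 31.3]
force: [0.8, -0.3, -1.6]
gripper_width: 15.8
gripper_force: 45.0
ee_pos: [548.1, -368.3, 82.0]
force: [-0.4, 0.3, -1.4]
gripper_width: 15.6
gripper_force: 45.0
now [ 548.1 -368.3   82. ] yaw [1.7994e+02 2.0000e-02 7.3100e+01] grip 15.6 F [-0.4  0.3 -1.4] t 25.0667
shift x 0.2138 y -0.1314 z 0.0580 yaw -1.8186
```

```bash
python3 -m crank '[{"grip":0.005,"x":0.02,"y":-0.012,"z":0,"yaw":0},{"grip":0.005,"x":0.045,"y":-0.028,"z":0,"yaw":0},{"grip":0.005,"x":0.075,"y":-0.046,"z":0,"yaw":0},{"grip":0.005,"x":0.1,"y":-0.061,"z":0,"yaw":0},{"grip":0.005,"x":0.125,"y":-0.077,"z":0,"yaw":0}]' | egrep 'pos|_force|wid'
python3 -m crank '[{"grip":0.005,"x":0.02,"y":-0.012,"z":0,"yaw":0},{"grip":0.005,"x":0.045,"y":-0.028,"z":0,"yaw":0},{"grip":0.005,"x":0.07,"y":-0.043,"z":0,"yaw":0},{"grip":0.005,"x":0.085,"y":-0.052,"z":0,"yaw":0},{"grip":0.005,"x":0.089,"y":-0.054,"z":0,"yaw":0}]' | egrep 'pos|_force|wid'
python3 -m crank '[{"grip":0.005,"x":0,"y":0,"z":0,"yaw":-0.12},{"grip":0.005,"x":0,"y":0,"z":0,"yaw":-0.24},{"grip":0.005,"x":0,"y":0,"z":0,"yaw":-0.36},{"grip":0.005,"x":0,"y":0,"z":0,"yaw":-0.48},{"grip":0.005,"x":0,"y":0,"z":0,"yaw":-0.605}]'| egrep 'pos|_force|wid'
python3 -m crank '[{"grip":0.005,"x":0,"y":0,"z":0,"yaw":-0.12},{"grip":0.005,"x":0,"y":0,"z":0,"yaw":-0.24},{"grip":0.005,"x":0,"y":0,"z":0,"yaw":-0.36},{"grip":0.005,"x":0,"y":0,"z":0,"yaw":-0.48},{"grip":0.005,"x":0,"y":0,"z":0,"yaw":-0.605}]'| egrep 'pos|_force|wid'
python3 -m crank '[{"grip":0.005,"x":0,"y":0,"z":0,"yaw":-0.12},{"grip":0.005,"x":0,"y":0,"z":0,"yaw":-0.24},{"grip":0.005,"x":0,"y":0,"z":0,"yaw":-0.36},{"grip":0.005,"x":0,"y":0,"z":0,"yaw":-0.48},{"grip":0.005,"x":0,"y":0,"z":0,"yaw":-0.605}]'| egrep 'pos|_force|wid'
python3 to.py 484.5 -125.5 24.5 177.3
```

```text
ee_pos: [509.0, -224.4, 79.9]
gripper_width: 15.9
gripper_force: 45.0
ee_pos: [482.3, -122.6, 80.2]
gripper_width: 15.9
gripper_force: 45.0
ee_pos: [484.5, -125.9, 80.6]
gripper_width: 15.5
gripper_force: 45.0
ee_pos: [484.5, -125.9, 80.6]
gripper_width: 15.5
gripper_force: 45.0
ee_pos: [484.4, -125.9, 80.6]
gripper_width: 16.0
gripper_force: 45.0
now [ 484.4 -125.9   80.6] yaw [ 1.8000e+02 -9.0000e-02  1.7741e+02] grip 16.0 F [-0.  -0.4 -2. ] t 27.15
shift x -0.0000 y 0.0004 z 0.0561 yaw 0.0020
```

```bash
python3 -m crank '[{"grip":0.005,"x":0,"y":0,"z":0.018,"yaw":0},{"grip":0.005,"x":0,"y":0,"z":0.036,"yaw":0},{"grip":0.005,"x":0,"y":0,"z":0.05,"yaw":0},{"grip":0.005,"x":0,"y":0,"z":0.054,"yaw":0},{"grip":0.005,"x":0,"y":0,"z":0.056,"yaw":0}]' 45 | egrep 'pos|force|wid'
python3 -m crank '[{"grip":0.005,"x":0,"y":0,"z":0.001,"yaw":0},{"grip":0.005,"x":0,"y":0,"z":0.001,"yaw":0},{"grip":0.005,"x":0,"y":0,"z":0.001,"yaw":0},{"grip":0.005,"x":0,"y":0,"z":0.001,"yaw":0},{"grip":0.005,"x":0,"y":0,"z":0.001,"yaw":0}]' 45 | egrep 'pos|force|wid'
```

```text
ee_pos: [483.1, -125.5, 24.5]
force: [-5.0, 1.5, 8.8]
gripper_width: 15.4
gripper_force: 45.0
ee_pos: [485.3, -125.6, 24.8]
force: [-0.8, 1.1, -1.1]
gripper_width: 15.9
gripper_force: 45.0
```

```bash
python3 -m crank '[{"grip":0.005,"x":0,"y":0,"z":0.001,"yaw":0},{"grip":0.005,"x":-0.004,"y":0,"z":0.001,"yaw":0},{"grip":0.005,"x":-0.009,"y":0,"z":0.001,"yaw":0},{"grip":0.005,"x":-0.014,"y":0,"z":0.001,"yaw":0},{"grip":0.005,"x":-0.02,"y":0,"z":0.001,"yaw":0}]'| egrep 'pos|force|wid'
python3 -m crank '[{"grip":0.005,"x":-0.005,"y":0,"z":0,"yaw":0},{"grip":0.005,"x":-0.01,"y":0,"z":0,"yaw":0},{"grip":0.005,"x":-0.015,"y":0,"z":0,"yaw":0},{"grip":0.005,"x":-0.02,"y":0,"z":0,"yaw":0},{"grip":0.005,"x":-0.025,"y":0,"z":0,"yaw":0}]'| egrep 'pos|force|wid'
python3 -m crank '[{"grip":0.005,"x":-0.005,"y":0,"z":0,"yaw":0},{"grip":0.005,"x":-0.01,"y":0,"z":0,"yaw":0},{"grip":0.005,"x":-0.015,"y":0,"z":0,"yaw":0},{"grip":0.005,"x":-0.02,"y":0,"z":0,"yaw":0},{"grip":0.005,"x":-0.025,"y":0,"z":0,"yaw":0}]'| egrep 'pos|force|wid'
python3 to.py 584.4 -130.2 24 177.3
```

```text
ee_pos: [501.2, -126.0, 24.5]
force: [-11.5, -0.2, 14.9]
gripper_width: 16.0
gripper_force: 45.0
ee_pos: [528.4, -127.6, 24.4]
force: [-4.7, 0.1, 8.0]
gripper_width: 15.7
gripper_force: 45.0
ee_pos: [553.3, -128.8, 24.5]
force: [-5.3, 0.7, 8.0]
gripper_width: 15.6
gripper_force: 45.0
now [ 553.3 -128.8   24.5] yaw [ 1.8000e+02 -1.7000e-01  1.7711e+02] grip 15.6 F [-5.3  0.7  8. ] t 29.2333
shift x -0.0311 y 0.0002 z 0.0005 yaw -0.0033
```

```bash
python3 -m crank '[{"grip":0.005,"x":-0.006,"y":0,"z":0,"yaw":0},{"grip":0.005,"x":-0.012,"y":0,"z":0,"yaw":0},{"grip":0.005,"x":-0.018,"y":0,"z":0,"yaw":0},{"grip":0.005,"x":-0.023,"y":0,"z":0,"yaw":0},{"grip":0.005,"x":-0.027,"y":0,"z":0,"yaw":0}]'| egrep 'pos|^force|wid'
python3 -m crank '[{"grip":0.005,"x":-0.001,"y":0,"z":0,"yaw":0},{"grip":0.005,"x":-0.002,"y":0,"z":0,"yaw":0},{"grip":0.005,"x":-0.003,"y":0,"z":0,"yaw":0},{"grip":0.005,"x":-0.004,"y":0,"z":0,"yaw":0},{"grip":0.005,"x":-0.004,"y":0,"z":0,"yaw":0}]'| egrep 'pos|^force|wid'
python3 -m crank '[{"grip":0.005,"x":-0.001,"y":0,"z":0,"yaw":0},{"grip":0.005,"x":-0.002,"y":0,"z":0,"yaw":0},{"grip":0.005,"x":-0.003,"y":0,"z":0,"yaw":0},{"grip":0.005,"x":-0.004,"y":0,"z":0,"yaw":0},{"grip":0.005,"x":-0.004,"y":0,"z":0,"yaw":0}]'| egrep 'pos|^force|wid'
python3 -m crank '[{"grip":0.005,"x":-0.001,"y":0,"z":-0.001,"yaw":0},{"grip":0.005,"x":-0.002,"y":0,"z":-0.001,"yaw":0},{"grip":0.005,"x":-0.002,"y":0,"z":-0.001,"yaw":0},{"grip":0.005,"x":-0.002,"y":0,"z":-0.001,"yaw":0},{"grip":0.005,"x":-0.002,"y":0,"z":-0.001,"yaw":0}]'| egrep 'pos|^force|wid'
```

```text
ee_pos: [581.6, -130.4, 24.4]
force: [-4.5, 0.0, 6.7]
gripper_width: 15.8
ee_pos: [584.3, -130.5, 24.4]
force: [-6.3, 0.6, 8.6]
gripper_width: 15.8
ee_pos: [584.4, -130.5, 24.7]
force: [-14.7, 0.1, 16.2]
gripper_width: 16.2
ee_pos: [584.5, -130.6, 24.9]
force: [-16.6, -1.2, 15.9]
gripper_width: 15.7
```

```bash
python3 -m crank '[{"grip":0.04,"x":0.003,"y":0,"z":0,"yaw":0},{"grip":0.04,"x":0.003,"y":0,"z":0,"yaw":0},{"grip":0.04,"x":0.003,"y":0,"z":0,"yaw":0},{"grip":0.04,"x":0.003,"y":0,"z":0,"yaw":0},{"grip":0.04,"x":0.003,"y":0,"z":-0.02,"yaw":0}]' 20| egrep 'pos|_force|wid'
python3 -m crank '[{"grip":0.05,"x":0,"y":0,"z":-0.03,"yaw":0},{"grip":0.05,"x":0,"y":0,"z":-0.07,"yaw":0},{"grip":0.05,"x":0.03,"y":-0.02,"z":-0.07,"yaw":0},{"grip":0.05,"x":0.06,"y":-0.04,"z":-0.07,"yaw":0},{"grip":0.05,"x":0.08,"y":-0.05,"z":-0.07,"yaw":0}]'| egrep 'pos|_force|wid'
python3 - <<'E'
from meas import *
f=grab_frame("top"); cv2.imwrite("top5raw.png",f[:,:,::-1])
print(*carrier(f,*COL["green"]))
g=grab_frame("scene"); b,m=blobs(g,(55,120,40),(75,255,255),20,(120,245,170,290)); print([(x[0],x[1],x[2]) for x in b])
E
python3 to.py 623.3 -368.8 85 96.7
```

```text
ee_pos: [586.5, -130.0, 41.2]
gripper_width: 39.9
gripper_force: 0.0
ee_pos: [504.9, -177.7, 115.1]
gripper_width: 49.7
gripper_force: 0.0
41 [ 623.4 -367.6] sled c [ 624.4 -383.2] ang 96.9 [np.float64(64.9), np.float64(42.5)]
[(np.int32(161), array([140.43, 267.62]), array([134, 260,  14,  16], dtype=int32))]
now [ 503.5 -177.4  114.7] yaw [-1.7999e+02 -9.0000e-02  1.7695e+02] grip 50.1 F [-0.4 -0.5 -0.5] t 31.8333
shift x -0.1298 y -0.1847 z 0.0297 yaw 1.4007
```

```bash
python3 -m crank '[{"grip":0.05,"x":-0.02,"y":-0.028,"z":0,"yaw":0},{"grip":0.05,"x":-0.04,"y":-0.056,"z":0,"yaw":0},{"grip":0.05,"x":-0.06,"y":-0.084,"z":0,"yaw":0},{"grip":0.05,"x":-0.075,"y":-0.108,"z":0,"yaw":0},{"grip":0.05,"x":-0.09,"y":-0.128,"z":0,"yaw":0}]'| egrep 'pos'
python3 -m crank '[{"grip":0.05,"x":-0.01,"y":-0.015,"z":0.007,"yaw":0},{"grip":0.05,"x":-0.02,"y":-0.03,"z":0.014,"yaw":0},{"grip":0.05,"x":-0.03,"y":-0.043,"z":0.02,"yaw":0},{"grip":0.05,"x":-0.038,"y":-0.055,"z":0.026,"yaw":0},{"grip":0.05,"x":-0.04,"y":-0.057,"z":0.03,"yaw":0}]'| egrep 'pos'
python3 -m crank '[{"grip":0.05,"x":0,"y":0,"z":0,"yaw":0.12},{"grip":0.05,"x":0,"y":0,"z":0,"yaw":0.24},{"grip":0.05,"x":0,"y":0,"z":0,"yaw":0.36},{"grip":0.05,"x":0,"y":0,"z":0,"yaw":0.48},{"grip":0.05,"x":0,"y":0,"z":0,"yaw":0.6}]'| egrep 'pos'
python3 -m crank '[{"grip":0.05,"x":0,"y":0,"z":0,"yaw":0.12},{"grip":0.05,"x":0,"y":0,"z":0,"yaw":0.24},{"grip":0.05,"x":0,"y":0,"z":0,"yaw":0.36},{"grip":0.05,"x":0,"y":0,"z":0,"yaw":0.48},{"grip":0.05,"x":0,"y":0,"z":0,"yaw":0.6}]'| egrep 'pos'
python3 -m crank '[{"grip":0.05,"x":0,"y":0,"z":0,"yaw":0.1},{"grip":0.05,"x":0,"y":0,"z":0,"yaw":0.2},{"grip":0.05,"x":0,"y":0,"z":0,"yaw":0.2},{"grip":0.05,"x":0,"y":0,"z":0,"yaw":0.2},{"grip":0.05,"x":0,"y":0,"z":0,"yaw":0.2}]'| egrep 'pos'
python3 to.py 623.3 -368.8 11.3 96.7
python3 - <<'E'
from meas import *
g=grab_frame("scene"); b,m=blobs(g,(55,120,40),(75,255,255),20,(120,245,170,290)); print([(x[0],x[1],x[2]) for x in b])
E
```

```text
ee_pos: [591.7, -310.7, 114.2]
ee_pos: [628.6, -369.6, 82.9]
ee_pos: [627.3, -367.0, 84.2]
ee_pos: [627.3, -366.9, 84.4]
ee_pos: [627.0, -367.4, 84.4]
now [ 627.  -367.4   84.4] yaw [180.    -0.    97.02] grip 49.8 F [-0.6 -0.  -0.4] t 33.9167
shift x -0.0009 y -0.0038 z 0.0731 yaw 0.0056
[(np.int32(148), array([140.43, 267.8 ]), array([135, 261,  13,  15], dtype=int32))]
```

```bash
python3 -m crank '[{"grip":0.05,"x":-0.001,"y":-0.004,"z":0.02,"yaw":0},{"grip":0.05,"x":-0.001,"y":-0.004,"z":0.04,"yaw":0},{"grip":0.05,"x":-0.001,"y":-0.004,"z":0.06,"yaw":0},{"grip":0.05,"x":-0.001,"y":-0.004,"z":0.073,"yaw":0},{"grip":0.05,"x":-0.001,"y":-0.004,"z":0.073,"yaw":0}]' 30| egrep 'pos|^force'
python3 -m crank '[{"grip":0.005,"x":0,"y":0,"z":0,"yaw":0},{"grip":0.005,"x":0,"y":0,"z":0,"yaw":0},{"grip":0.005,"x":0,"y":0,"z":0,"yaw":0},{"grip":0.005,"x":0,"y":0,"z":0,"yaw":0},{"grip":0.005,"x":0,"y":0,"z":0,"yaw":0}]' 45| egrep 'pos|force|wid'
python3 -m crank '[{"grip":0.005,"x":0,"y":0,"z":0,"yaw":0},{"grip":0.005,"x":0,"y":0,"z":0,"yaw":0},{"grip":0.005,"x":0,"y":0,"z":0,"yaw":0},{"grip":0.005,"x":0,"y":0,"z":-0.01,"yaw":0},{"grip":0.005,"x":0,"y":0,"z":-0.02,"yaw":0}]' 45| egrep 'pos|force|wid'
python3 -m crank '[{"grip":0.005,"x":0,"y":0,"z":-0.02,"yaw":0},{"grip":0.005,"x":0,"y":0,"z":-0.04,"yaw":0},{"grip":0.005,"x":0,"y":0,"z":-0.05,"yaw":0},{"grip":0.005,"x":0,"y":0,"z":-0.05,"yaw":0},{"grip":0.005,"x":0,"y":0,"z":-0.05,"yaw":0}]' 45| egrep 'pos|force|wid'
python3 to.py 481.4 -191.4 24 177.3
```

```text
ee_pos: [620.9, -368.1, 8.0]
force: [-0.0, 0.3, -0.2]
ee_pos: [623.3, -369.7, 12.7]
force: [0.1, -0.3, -0.0]
gripper_width: 19.7
gripper_force: 0.0
ee_pos: [622.1, -368.9, 31.1]
force: [-0.1, -0.3, -0.5]
gripper_width: 15.9
gripper_force: 45.0
ee_pos: [622.9, -369.4, 82.1]
force: [0.1, 0.2, -1.3]
gripper_width: 15.7
gripper_force: 45.0
now [ 622.9 -369.4   82.1] yaw [1.7996e+02 4.0000e-02 9.6870e+01] grip 15.7 F [ 0.1  0.2 -1.3] t 35.6333
shift x 0.1937 y -0.1192 z 0.0581 yaw -1.4037
```

```bash
python3 -m crank '[{"grip":0.005,"x":0.02,"y":-0.012,"z":0,"yaw":0},{"grip":0.005,"x":0.045,"y":-0.028,"z":0,"yaw":0},{"grip":0.005,"x":0.07,"y":-0.043,"z":0,"yaw":0},{"grip":0.005,"x":0.095,"y":-0.059,"z":0,"yaw":0},{"grip":0.005,"x":0.115,"y":-0.071,"z":0,"yaw":0}]' | egrep 'pos|_force|wid'
python3 -m crank '[{"grip":0.005,"x":0.02,"y":-0.012,"z":0,"yaw":0},{"grip":0.005,"x":0.04,"y":-0.024,"z":0,"yaw":0},{"grip":0.005,"x":0.06,"y":-0.036,"z":0,"yaw":0},{"grip":0.005,"x":0.075,"y":-0.046,"z":0,"yaw":0},{"grip":0.005,"x":0.079,"y":-0.048,"z":0,"yaw":0}]' | egrep 'pos|_force|wid'
python3 -m crank '[{"grip":0.005,"x":0,"y":0,"z":0,"yaw":-0.12},{"grip":0.005,"x":0,"y":0,"z":0,"yaw":-0.24},{"grip":0.005,"x":0,"y":0,"z":0,"yaw":-0.36},{"grip":0.005,"x":0,"y":0,"z":0,"yaw":-0.48},{"grip":0.005,"x":0,"y":0,"z":0,"yaw":-0.6}]'| egrep 'pos|_force|wid'
python3 -m crank '[{"grip":0.005,"x":0,"y":0,"z":0,"yaw":-0.12},{"grip":0.005,"x":0,"y":0,"z":0,"yaw":-0.24},{"grip":0.005,"x":0,"y":0,"z":0,"yaw":-0.36},{"grip":0.005,"x":0,"y":0,"z":0,"yaw":-0.48},{"grip":0.005,"x":0,"y":0,"z":0,"yaw":-0.6}]'| egrep 'pos|_force|wid'
python3 -m crank '[{"grip":0.005,"x":0,"y":0,"z":0,"yaw":-0.1},{"grip":0.005,"x":0,"y":0,"z":0,"yaw":-0.203},{"grip":0.005,"x":0,"y":0,"z":0,"yaw":-0.203},{"grip":0.005,"x":0,"y":0,"z":0,"yaw":-0.203},{"grip":0.005,"x":0,"y":0,"z":0,"yaw":-0.203}]'| egrep 'pos|_force|wid'
python3 to.py 481.4 -191.4 24.5 177.3
```

```text
ee_pos: [535.6, -261.5, 79.7]
gripper_width: 15.8
gripper_force: 45.0
ee_pos: [477.8, -188.4, 80.1]
gripper_width: 15.9
gripper_force: 45.0
ee_pos: [481.7, -191.5, 80.7]
gripper_width: 15.9
gripper_force: 45.0
ee_pos: [481.6, -191.5, 80.7]
gripper_width: 15.4
gripper_force: 45.0
ee_pos: [481.5, -191.2, 81.1]
gripper_width: 15.5
gripper_force: 45.0
now [ 481.5 -191.2   81.1] yaw [ 1.8000e+02 -3.0000e-02  1.7713e+02] grip 15.5 F [-0.  -0.1 -1.8] t 37.7167
shift x 0.0001 y -0.0002 z 0.0566 yaw -0.0030
```

```bash
python3 -m crank '[{"grip":0.005,"x":0,"y":0,"z":0.018,"yaw":-0.003},{"grip":0.005,"x":0,"y":0,"z":0.036,"yaw":-0.003},{"grip":0.005,"x":0,"y":0,"z":0.05,"yaw":-0.003},{"grip":0.005,"x":0,"y":0,"z":0.055,"yaw":-0.003},{"grip":0.005,"x":0,"y":0,"z":0.057,"yaw":-0.003}]' 45 | egrep 'pos|force|wid'
python3 -m crank '[{"grip":0.005,"x":0,"y":0,"z":0.001,"yaw":0},{"grip":0.005,"x":-0.004,"y":0,"z":0.001,"yaw":0},{"grip":0.005,"x":-0.009,"y":0,"z":0.001,"yaw":0},{"grip":0.005,"x":-0.014,"y":0,"z":0.001,"yaw":0},{"grip":0.005,"x":-0.02,"y":0,"z":0.001,"yaw":0}]'| egrep 'pos|force|wid'
python3 -m crank '[{"grip":0.005,"x":-0.005,"y":0,"z":0,"yaw":0},{"grip":0.005,"x":-0.01,"y":0,"z":0,"yaw":0},{"grip":0.005,"x":-0.015,"y":0,"z":0,"yaw":0},{"grip":0.005,"x":-0.02,"y":0,"z":0,"yaw":0},{"grip":0.005,"x":-0.025,"y":0,"z":0,"yaw":0}]'| egrep 'pos|force|wid'
```

```text
ee_pos: [480.1, -190.6, 24.4]
force: [-7.1, 3.0, 18.0]
gripper_width: 15.5
gripper_force: 45.0
ee_pos: [499.7, -191.8, 24.4]
force: [-7.5, 0.5, 10.5]
gripper_width: 15.6
gripper_force: 45.0
ee_pos: [526.3, -193.1, 24.4]
force: [-5.4, -0.2, 6.3]
gripper_width: 15.8
gripper_force: 45.0
```

```bash
python3 -m crank '[{"grip":0.005,"x":-0.005,"y":0,"z":0,"yaw":0},{"grip":0.005,"x":-0.01,"y":0,"z":0,"yaw":0},{"grip":0.005,"x":-0.015,"y":0,"z":0,"yaw":0},{"grip":0.005,"x":-0.02,"y":0,"z":0,"yaw":0},{"grip":0.005,"x":-0.025,"y":0,"z":0,"yaw":0}]'| egrep 'pos|^force|wid'
python3 -m crank '[{"grip":0.005,"x":-0.006,"y":0,"z":0,"yaw":0},{"grip":0.005,"x":-0.012,"y":0,"z":0,"yaw":0},{"grip":0.005,"x":-0.018,"y":0,"z":0,"yaw":0},{"grip":0.005,"x":-0.023,"y":0,"z":0,"yaw":0},{"grip":0.005,"x":-0.027,"y":0,"z":0,"yaw":0}]'| egrep 'pos|^force|wid'
python3 -m crank '[{"grip":0.005,"x":-0.001,"y":0,"z":0,"yaw":0},{"grip":0.005,"x":-0.002,"y":0,"z":0,"yaw":0},{"grip":0.005,"x":-0.003,"y":0,"z":0,"yaw":0},{"grip":0.005,"x":-0.004,"y":0,"z":0,"yaw":0},{"grip":0.005,"x":-0.004,"y":0,"z":0,"yaw":0}]'| egrep 'pos|^force|wid'
python3 -m crank '[{"grip":0.005,"x":-0.001,"y":0,"z":0,"yaw":0},{"grip":0.005,"x":-0.002,"y":0,"z":0,"yaw":0},{"grip":0.005,"x":-0.003,"y":0,"z":0,"yaw":0},{"grip":0.005,"x":-0.004,"y":0,"z":0,"yaw":0},{"grip":0.005,"x":-0.004,"y":0,"z":0,"yaw":0}]'| egrep 'pos|^force|wid'
python3 -m crank '[{"grip":0.005,"x":-0.001,"y":0,"z":-0.001,"yaw":0},{"grip":0.005,"x":-0.002,"y":0,"z":-0.001,"yaw":0},{"grip":0.005,"x":-0.003,"y":0,"z":-0.001,"yaw":0},{"grip":0.005,"x":-0.003,"y":0,"z":-0.001,"yaw":0},{"grip":0.005,"x":-0.003,"y":0,"z":-0.001,"yaw":0}]'| egrep 'pos|^force|wid'
```

```text
ee_pos: [551.3, -194.3, 24.4]
force: [-3.8, -0.1, 6.3]
gripper_width: 15.6
ee_pos: [579.0, -195.6, 24.4]
force: [-1.8, -0.3, 6.0]
gripper_width: 15.8
ee_pos: [582.2, -195.7, 24.4]
force: [-3.1, 0.1, 6.4]
gripper_width: 15.8
ee_pos: [582.2, -195.6, 24.6]
force: [-13.2, 0.4, 13.5]
gripper_width: 15.9
ee_pos: [582.3, -195.6, 24.9]
force: [-18.0, -0.7, 14.8]
gripper_width: 16.0
```

```bash
python3 -m crank '[{"grip":0.04,"x":0.003,"y":0,"z":0,"yaw":0},{"grip":0.04,"x":0.003,"y":0,"z":0,"yaw":0},{"grip":0.04,"x":0.003,"y":0,"z":0,"yaw":0},{"grip":0.04,"x":0.003,"y":0,"z":0,"yaw":0},{"grip":0.04,"x":0.003,"y":0,"z":-0.02,"yaw":0}]' 20| egrep 'pos|_force|wid'
python3 -m crank '[{"grip":0.05,"x":0,"y":0,"z":-0.03,"yaw":0},{"grip":0.05,"x":0,"y":0,"z":-0.07,"yaw":0},{"grip":0.05,"x":0.03,"y":0,"z":-0.07,"yaw":0},{"grip":0.05,"x":0.07,"y":0,"z":-0.07,"yaw":0},{"grip":0.05,"x":0.11,"y":0,"z":-0.07,"yaw":0}]'| egrep 'pos|_force|wid'
python3 -m crank '[{"grip":0.05,"x":0,"y":0.035,"z":0,"yaw":0},{"grip":0.05,"x":0,"y":0.075,"z":0,"yaw":0},{"grip":0.05,"x":0,"y":0.115,"z":0,"yaw":0},{"grip":0.05,"x":0,"y":0.155,"z":0,"yaw":0},{"grip":0.05,"x":0,"y":0.195,"z":0,"yaw":0}]'| egrep 'pos'
python3 -m crank '[{"grip":0.05,"x":0,"y":0.04,"z":0,"yaw":0},{"grip":0.05,"x":0,"y":0.08,"z":0,"yaw":0},{"grip":0.05,"x":0,"y":0.12,"z":0,"yaw":0},{"grip":0.05,"x":0,"y":0.16,"z":0,"yaw":0},{"grip":0.05,"x":0,"y":0.2,"z":0,"yaw":0}]'| egrep 'pos'
python3 to.py 477 381 95 167.5
```

```text
ee_pos: [584.4, -194.8, 41.1]
gripper_width: 39.9
gripper_force: 0.0
ee_pos: [476.7, -190.9, 115.1]
gripper_width: 50.2
gripper_force: 0.0
ee_pos: [485.7, 5.7, 114.8]
ee_pos: [494.4, 206.4, 114.7]
now [494.4 206.4 114.7] yaw [1.7997e+02 7.0000e-02 1.7746e+02] grip 49.8 F [0.9 0.2 0.1] t 42.7167
shift x 0.0252 y 0.1737 z 0.0197 yaw 0.1738
```

```bash
python3 -m crank '[{"grip":0.07,"x":0.025,"y":0.0,"z":0.005,"yaw":0.1},{"grip":0.07,"x":0.025,"y":0.01,"z":0.01,"yaw":0.174},{"grip":0.07,"x":0.025,"y":0.02,"z":0.01,"yaw":0.174},{"grip":0.07,"x":0.025,"y":0.03,"z":0.01,"yaw":0.174},{"grip":0.07,"x":0.025,"y":0.03,"z":0.01,"yaw":0.174}]' 25| egrep 'pos'
python3 - <<'E'
from meas import *
f=grab_frame("top"); cv2.imwrite("top6raw.png",f[:,:,::-1])
cv2.imwrite("pics/g1.png",cv2.resize(f[150:300,110:330],None,fx=3.6,fy=3.6,interpolation=cv2.INTER_CUBIC)[:,:,::-1])
E
python3 to.py 477 381 95 167.5
```

```text
ee_pos: [472.0, 236.9, 105.0]
now [471.7 235.8 104.9] yaw [1.7995e+02 8.0000e-02 1.6758e+02] grip 69.9 F [-0.2 -0.2  0.6] t 43.1833
shift x 0.0260 y 0.1429 z 0.0099 yaw 0.0014
```

View pics/g1.png

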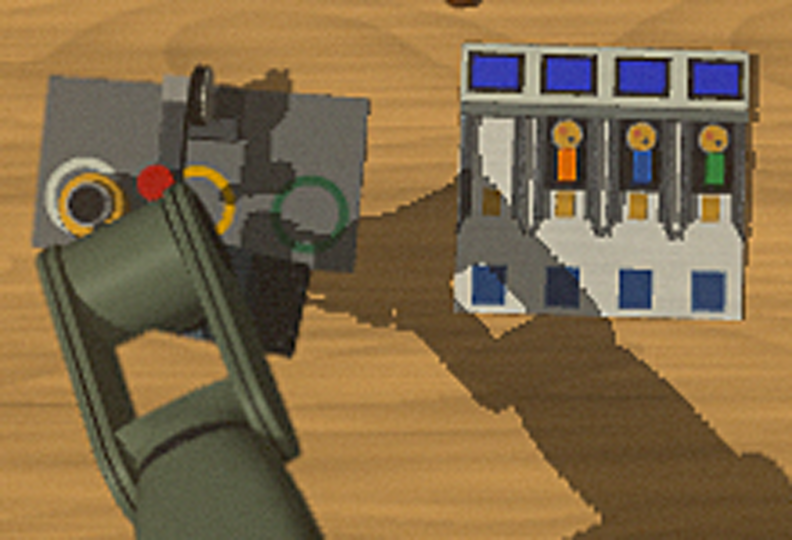

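The picture shows orange, blue and green fully home in bays 2, 1 and 0, each with its brass catch fully visible behind the heel (565,205), (637,207), (710,209). The pot is still by the white mark at (90,203).

```bash
python3 -m crank '[{"grip":0.06,"x":0.005,"y":0.03,"z":0,"yaw":0},{"grip":0.06,"x":0.011,"y":0.06,"z":0,"yaw":0},{"grip":0.06,"x":0.016,"y":0.09,"z":0,"yaw":0},{"grip":0.06,"x":0.022,"y":0.12,"z":0,"yaw":0},{"grip":0.06,"x":0.026,"y":0.143,"z":0,"yaw":0}]' 20| egrep 'pos'
python3 -m crank '[{"grip":0.06,"x":0,"y":0,"z":0.02,"yaw":0},{"grip":0.06,"x":0,"y":0,"z":0.04,"yaw":0},{"grip":0.06,"x":0,"y":0,"z":0.05,"yaw":0},{"grip":0.06,"x":0,"y":0,"z":0.05,"yaw":0},{"grip":0.06,"x":0,"y":0,"z":0.05,"yaw":0}]'| egrep 'pos|^force'
python3 to.py 477 381 5 167.5
python3 - <<'E'
from meas import *
f=grab_frame("top"); g=grab_frame("scene")
cv2.imwrite("pics/g2.png",cv2.cvtColor(np.hstack([cv2.resize(f[180:280,90:190],None,fx=4,fy=4),cv2.resize(g[190:290,350:450],None,fx=4,fy=4)]),cv2.COLOR_RGB2BGR))
E
```

```text
ee_pos: [477.2, 381.9, 104.9]
ee_pos: [476.6, 379.5, 54.5]
force: [-0.4, 0.5, -0.2]
now [476.6 379.5  54.5] yaw [-1.7997e+02 -2.0000e-02  1.6743e+02] grip 59.8 F [-0.4  0.5 -0.2] t 44.0167
shift x -0.0001 y 0.0015 z 0.0495 yaw -0.0013
```

View pics/g2.png

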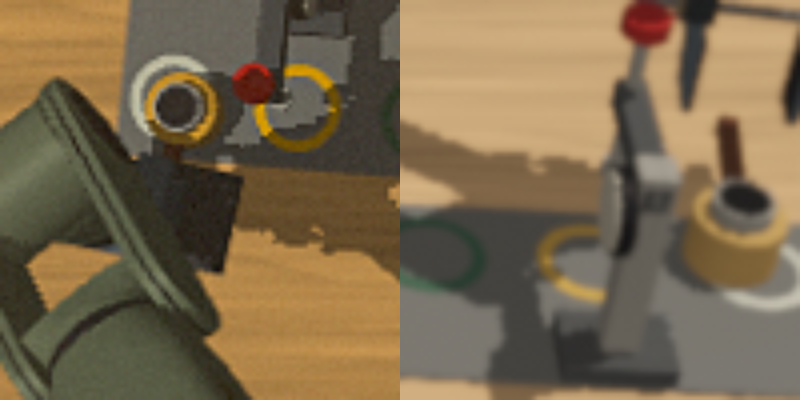

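```bash
python3 -m crank '[{"grip":0.06,"x":0,"y":0.001,"z":0.02,"yaw":0},{"grip":0.06,"x":0,"y":0.001,"z":0.04,"yaw":0},{"grip":0.06,"x":0,"y":0.001,"z":0.05,"yaw":0},{"grip":0.06,"x":0,"y":0.001,"z":0.05,"yaw":0},{"grip":0.06,"x":0,"y":0.001,"z":0.05,"yaw":0}]' 15| egrep 'pos|^force'
python3 -m crank '[{"grip":0.05,"x":0,"y":0,"z":0,"yaw":0},{"grip":0.04,"x":0,"y":0,"z":0,"yaw":0},{"grip":0.03,"x":0,"y":0,"z":0,"yaw":0},{"grip":0.02,"x":0,"y":0,"z":0,"yaw":0},{"grip":0.005,"x":0,"y":0,"z":0,"yaw":0}]' 15| egrep 'pos|force|wid'
python3 -m crank '[{"grip":0.005,"x":0,"y":0,"z":0,"yaw":0},{"grip":0.005,"x":0,"y":0,"z":0,"yaw":0},{"grip":0.005,"x":0,"y":0,"z":0,"yaw":0},{"grip":0.005,"x":0,"y":0,"z":0,"yaw":0},{"grip":0.005,"x":0,"y":0,"z":0,"yaw":0}]' 15| egrep 'pos|force|wid'
cat > potpos.py <<'E'
from meas import *
def potpos(f,guess):
    c=proj("top",[*guess,45])[0].round().astype(int); H=hsv(f)
    m=cv2.inRange(H,(14,110,50),(32,255,255)); z=np.zeros_like(m); cv2.circle(z,tuple(int(v) for v in c),11,1,-1)
    p=np.argwhere(m*z)[:,::-1]; w=plane("top",p,41); w=w[np.hypot(*(w-guess).T)<34]
    s=np.linalg.lstsq(np.c_[2*w,np.ones(len(w))],(w**2).sum(1),rcond=None)[0]
    m=cv2.inRange(H,(0,0,0),(179,110,110)); p=np.argwhere(m*z)[:,::-1]; w2=plane("top",p,53); w2=w2[np.hypot(*(w2-s[:2]).T)<21]
    return s[:2].round(1),np.sqrt(s[2]+s[:2]@s[:2]).round(1),len(w),w2.mean(0).round(1)
if __name__=="__main__":
    import sys
    f=grab_frame("top"); print(potpos(f,np.array([float(sys.argv[1]),float(sys.argv[2])])))
    s=state(); print(s["ee_pos"].round(1),s["ee_rot"].round(1),s["gripper_width"])
E
python3 potpos.py 560 362
```

```text
ee_pos: [476.8, 381.2, 5.0]
force: [-0.2, -0.5, -0.3]
ee_pos: [476.6, 381.3, 5.0]
force: [-1.5, 0.7, -0.1]
gripper_width: 29.3
gripper_force: 0.0
ee_pos: [476.5, 381.3, 4.6]
force: [-0.5, 0.6, -0.2]
gripper_width: 14.1
gripper_force: 15.0
(array([559.8, 361.1]), np.float64(26.7), 172, array([559.7, 361. ]))
[476.5 381.3   4.6] [180.    0.  167.5] 13.878593117508794
```

```bash
python3 -m crank '[{"grip":0.005,"x":-0.001,"y":-0.003,"z":0,"yaw":0},{"grip":0.005,"x":-0.003,"y":-0.01,"z":0,"yaw":0},{"grip":0.005,"x":-0.005,"y":-0.02,"z":0,"yaw":0},{"grip":0.005,"x":-0.008,"y":-0.03,"z":0,"yaw":0},{"grip":0.005,"x":-0.01,"y":-0.04,"z":0,"yaw":0}]' 20| egrep 'pos|force|wid'
python3 -m crank '[{"grip":0.005,"x":-0.003,"y":-0.01,"z":0,"yaw":0},{"grip":0.005,"x":-0.005,"y":-0.02,"z":0,"yaw":0},{"grip":0.005,"x":-0.008,"y":-0.03,"z":0,"yaw":0},{"grip":0.005,"x":-0.01,"y":-0.04,"z":0,"yaw":0},{"grip":0.005,"x":-0.011,"y":-0.044,"z":0,"yaw":0}]' | egrep 'pos|force|wid'
python3 -m crank '[{"grip":0.005,"x":0,"y":0,"z":0,"yaw":0},{"grip":0.005,"x":0,"y":0,"z":0,"yaw":0},{"grip":0.005,"x":0,"y":0,"z":0,"yaw":0},{"grip":0.005,"x":0,"y":0,"z":0,"yaw":0},{"grip":0.005,"x":0,"y":0,"z":0,"yaw":0}]' | egrep 'pos|force|wid'
python3 potpos.py 562 275
```

```text
ee_pos: [477.6, 338.6, 4.6]
force: [-0.2, 3.6, 0.1]
gripper_width: 14.0
gripper_force: 20.0
ee_pos: [478.6, 292.8, 4.6]
force: [0.5, 1.9, 0.1]
gripper_width: 13.9
gripper_force: 20.0
ee_pos: [478.5, 294.2, 4.5]
force: [0.2, -5.0, 3.0]
gripper_width: 13.8
gripper_force: 20.0
(array([562.3, 274.1]), np.float64(27.1), 150, array([561.5, 272.5]))
[478.5 294.3   4.4] [-179.9   -0.   167.5] 13.93648910560799
```

```bash
python3 -m crank '[{"grip":0.02,"x":0,"y":0,"z":0,"yaw":0},{"grip":0.03,"x":0,"y":0,"z":0,"yaw":0},{"grip":0.04,"x":0,"y":0,"z":0,"yaw":0},{"grip":0.04,"x":0,"y":0,"z":0,"yaw":0},{"grip":0.04,"x":0,"y":0,"z":0,"yaw":0}]' 20| egrep 'pos|force|wid'
python3 -m crank '[{"grip":0.04,"x":0,"y":0,"z":-0.02,"yaw":0},{"grip":0.04,"x":0,"y":0,"z":-0.05,"yaw":0},{"grip":0.04,"x":0.03,"y":0,"z":-0.09,"yaw":0},{"grip":0.02,"x":0.06,"y":0,"z":-0.13,"yaw":0},{"grip":0.0,"x":0.06,"y":0,"z":-0.17,"yaw":0}]' | egrep 'pos|force|wid'
python3 -m crank '[{"grip":0.0,"x":0,"y":0,"z":-0.03,"yaw":0},{"grip":0.0,"x":0,"y":0,"z":-0.06,"yaw":0},{"grip":0.0,"x":0,"y":0,"z":-0.06,"yaw":0},{"grip":0.0,"x":0,"y":0,"z":-0.06,"yaw":0},{"grip":0.0,"x":0,"y":0,"z":-0.06,"yaw":0}]' | egrep 'pos|force|wid'
python3 potpos.py 562 275; python3 to.py 562.3 274 200 167.5
```

```text
ee_pos: [478.6, 294.9, 4.4]
force: [0.3, 0.2, 0.5]
gripper_width: 39.6
gripper_force: 0.0
ee_pos: [418.3, 306.4, 162.0]
force: [0.3, -0.7, -0.5]
gripper_width: 29.2
gripper_force: 0.0
ee_pos: [421.8, 306.8, 221.2]
force: [-1.0, -0.1, -0.4]
gripper_width: 0.5
gripper_force: 0.0
(array([562.2, 274. ]), np.float64(26.9), 154, array([561.4, 273.3]))
[421.6 306.5 220.6] [-1.799e+02 -1.000e-01  1.675e+02] 0.5764076098348386
now [421.6 306.5 220.6] yaw [-1.7987e+02 -1.2000e-01  1.6746e+02] grip 0.6 F [ 0.3  0.3 -0.4] t 48.0167
shift x -0.1444 y -0.0012 z 0.0206 yaw -0.0007
```

```bash
python3 -m crank '[{"grip":0.0,"x":-0.03,"y":0,"z":0,"yaw":0},{"grip":0.0,"x":-0.065,"y":0,"z":0,"yaw":0},{"grip":0.0,"x":-0.1,"y":0,"z":0,"yaw":0},{"grip":0.0,"x":-0.13,"y":-0.001,"z":0,"yaw":0},{"grip":0.0,"x":-0.144,"y":-0.001,"z":0,"yaw":0}]' | egrep 'pos|^force'
python3 -m crank '[{"grip":0.0,"x":0,"y":0,"z":0.01,"yaw":0},{"grip":0.0,"x":0,"y":0,"z":0.02,"yaw":0},{"grip":0.0,"x":0,"y":0,"z":0.028,"yaw":0},{"grip":0.0,"x":0,"y":0,"z":0.028,"yaw":0},{"grip":0.0,"x":0,"y":0,"z":0.028,"yaw":0}]' | egrep 'pos|^force'
python3 to.py 562.3 274 184.5 167.5
```

```text
ee_pos: [565.4, 273.2, 219.2]
force: [0.8, 0.2, 0.5]
ee_pos: [561.1, 275.0, 193.1]
force: [-0.5, -0.4, 0.6]
now [561.1 275.  193.1] yaw [-1.7991e+02 -1.2000e-01  1.6753e+02] grip 0.7 F [-0.5 -0.4  0.6] t 48.85
shift x -0.0014 y -0.0007 z 0.0086 yaw 0.0005
```

```bash
python3 -m crank '[{"grip":0.0,"x":-0.001,"y":-0.001,"z":0.006,"yaw":0},{"grip":0.0,"x":-0.001,"y":-0.001,"z":0.012,"yaw":0},{"grip":0.0,"x":-0.001,"y":-0.001,"z":0.018,"yaw":0},{"grip":0.0,"x":-0.001,"y":-0.001,"z":0.024,"yaw":0},{"grip":0.0,"x":-0.001,"y":-0.001,"z":0.029,"yaw":0}]' | egrep 'pos|^force'
python3 -m crank '[{"grip":0.0,"x":0,"y":0,"z":0.001,"yaw":0},{"grip":0.0,"x":0,"y":0,"z":0.002,"yaw":0},{"grip":0.0,"x":0,"y":0,"z":0.002,"yaw":0},{"grip":0.0,"x":0,"y":0,"z":0.002,"yaw":0},{"grip":0.0,"x":0,"y":0,"z":0.002,"yaw":0}]' | egrep 'pos|^force'
python3 -m crank '[{"grip":0.0,"x":0,"y":0,"z":0.001,"yaw":0},{"grip":0.0,"x":0,"y":0,"z":0.002,"yaw":0},{"grip":0.0,"x":0,"y":0,"z":0.002,"yaw":0},{"grip":0.0,"x":0,"y":0,"z":0.002,"yaw":0},{"grip":0.0,"x":0,"y":0,"z":0.002,"yaw":0}]' | egrep 'pos|^force'
```

```text
ee_pos: [563.6, 274.0, 165.0]
force: [0.1, 0.4, 3.4]
ee_pos: [563.5, 273.9, 163.5]
force: [-1.4, 2.0, 2.6]
ee_pos: [563.5, 273.8, 161.2]
force: [-0.4, 2.7, 2.7]
```

```bash
python3 -m crank '[{"grip":0.0,"x":0,"y":0,"z":0.001,"yaw":0},{"grip":0.0,"x":0,"y":0,"z":0.0015,"yaw":0},{"grip":0.0,"x":0,"y":0,"z":0.0015,"yaw":0},{"grip":0.0,"x":0,"y":0,"z":0.0015,"yaw":0},{"grip":0.0,"x":0,"y":0,"z":0.0015,"yaw":0}]' | egrep 'pos|^force'
python3 -m crank '[{"grip":0.0,"x":0,"y":0,"z":0.0005,"yaw":0},{"grip":0.0,"x":0,"y":0,"z":0.001,"yaw":0},{"grip":0.0,"x":0,"y":0,"z":0.001,"yaw":0},{"grip":0.0,"x":0,"y":0,"z":0.001,"yaw":0},{"grip":0.0,"x":0,"y":0,"z":0.001,"yaw":0}]' | egrep 'pos|^force'
python3 -m crank '[{"grip":0.0,"x":0,"y":0,"z":0.0005,"yaw":0},{"grip":0.0,"x":0,"y":0,"z":0.001,"yaw":0},{"grip":0.0,"x":0,"y":0,"z":0.001,"yaw":0},{"grip":0.0,"x":0,"y":0,"z":0.001,"yaw":0},{"grip":0.0,"x":0,"y":0,"z":0.001,"yaw":0}]' | egrep 'pos|^force'
```

```text
ee_pos: [563.5, 273.6, 159.6]
force: [-0.6, 1.8, 3.3]
ee_pos: [563.5, 273.7, 159.4]
force: [-1.8, 2.3, 5.2]
ee_pos: [563.6, 273.7, 159.4]
force: [-2.9, 1.5, 9.9]
```

The foot is on the glass: z stops at 159.4 while the force climbs to 10 N. I'll hold for over a second, then rise.

```bash
H='hold'; python3 -m crank '[{"grip":0.0,"x":0,"y":0,"z":0,"yaw":0},{"grip":0.0,"x":0,"y":0,"z":0,"yaw":0},{"grip":0.0,"x":0,"y":0,"z":0,"yaw":0},{"grip":0.0,"x":0,"y":0,"z":0,"yaw":0},{"grip":0.0,"x":0,"y":0,"z":0,"yaw":0}]' | egrep 'pos|^force'
python3 -m crank '[{"grip":0.0,"x":0,"y":0,"z":0,"yaw":0},{"grip":0.0,"x":0,"y":0,"z":0,"yaw":0},{"grip":0.0,"x":0,"y":0,"z":0,"yaw":0},{"grip":0.0,"x":0,"y":0,"z":0,"yaw":0},{"grip":0.0,"x":0,"y":0,"z":0,"yaw":0}]' | egrep 'pos|^force'
python3 -m crank '[{"grip":0.0,"x":0,"y":0,"z":0,"yaw":0},{"grip":0.0,"x":0,"y":0,"z":0,"yaw":0},{"grip":0.0,"x":0,"y":0,"z":0,"yaw":0},{"grip":0.0,"x":0,"y":0,"z":0,"yaw":0},{"grip":0.0,"x":0,"y":0,"z":0,"yaw":0}]' | egrep 'pos|^force'
python3 -m crank '[{"grip":0.0,"x":0,"y":0,"z":-0.01,"yaw":0},{"grip":0.0,"x":0,"y":0,"z":-0.02,"yaw":0},{"grip":0.0,"x":0,"y":0,"z":-0.03,"yaw":0},{"grip":0.0,"x":0,"y":0,"z":-0.045,"yaw":0},{"grip":0.0,"x":0,"y":0,"z":-0.062,"yaw":0}]' | egrep 'pos|^force'
python3 -m crank '[{"grip":0.02,"x":0.03,"y":0,"z":0,"yaw":0},{"grip":0.04,"x":0.06,"y":0,"z":0,"yaw":0},{"grip":0.05,"x":0.09,"y":0,"z":0,"yaw":0},{"grip":0.05,"x":0.12,"y":0,"z":0,"yaw":0},{"grip":0.05,"x":0.144,"y":0,"z":0,"yaw":0}]' 20| egrep 'pos|^force'
python3 potpos.py 562 275;python3 to.py 477.5 294.2 5 167.5
python3 - <<'E'
from h import *
g=grab_frame("scene"); b,_=blobs(g,(0,150,90),(6,255,255),15,(400,180,420,215)); print([(x[0],x[1]) for x in b],"rest was 411.24,195.32")
E
```

```text
ee_pos: [563.6, 273.7, 159.4]
force: [-2.5, 0.5, 10.1]
ee_pos: [563.6, 273.7, 159.4]
force: [-2.3, 0.6, 9.7]
ee_pos: [563.5, 273.7, 159.4]
force: [-2.6, 1.6, 9.9]
ee_pos: [563.0, 272.8, 219.7]
force: [0.1, 0.0, 0.2]
ee_pos: [421.0, 304.4, 219.9]
force: [-0.2, 0.7, 0.5]
(array([562.2, 274. ]), np.float64(26.9), 154, array([561.1, 273.2]))
[417.  304.8 220. ] [-179.9   -0.2  167.6] 34.92335744564526
now [417.  304.8 220. ] yaw [-179.89   -0.25  167.56] grip 34.9 F [-5.7 -1.3  0.5] t 53.4833
shift x -0.0614 y 0.0026 z 0.2150 yaw 0.0010
[(np.int32(99), array([411.18, 195.34]))] rest was 411.24,195.32
```

```bash
python3 -m crank '[{"grip":0.05,"x":0,"y":0,"z":0.03,"yaw":0},{"grip":0.05,"x":0,"y":0,"z":0.07,"yaw":0},{"grip":0.05,"x":0,"y":0,"z":0.11,"yaw":0},{"grip":0.05,"x":0,"y":0,"z":0.145,"yaw":0},{"grip":0.05,"x":0,"y":0,"z":0.145,"yaw":0}]' 20| egrep 'pos|^force'
python3 to.py 477.5 294.2 5 167.5
python3 -m crank '[{"grip":0.05,"x":-0.02,"y":0.002,"z":0,"yaw":0},{"grip":0.05,"x":-0.04,"y":0.002,"z":0,"yaw":0},{"grip":0.05,"x":-0.058,"y":0.002,"z":0,"yaw":0},{"grip":0.05,"x":-0.058,"y":0.002,"z":0,"yaw":0},{"grip":0.05,"x":-0.058,"y":0.002,"z":0,"yaw":0}]' | egrep 'pos|^force'
python3 to.py 477.5 294.2 5 167.5
```

```text
ee_pos: [419.5, 301.5, 68.7]
force: [-0.9, -0.4, -0.5]
now [419.5 301.5  68.7] yaw [-179.38   -0.5   167.46] grip 50.4 F [-0.9 -0.4 -0.5] t 53.95
shift x -0.0582 y 0.0055 z 0.0637 yaw -0.0008
ee_pos: [481.6, 294.3, 76.1]
force: [-0.7, -0.4, -0.7]
now [481.6 294.3  76.1] yaw [1.7994e+02 9.0000e-02 1.6738e+02] grip 49.9 F [-0.7 -0.4 -0.7] t 54.3667
shift x 0.0040 y -0.0009 z 0.0711 yaw -0.0021
```

```bash
python3 -m crank '[{"grip":0.05,"x":0.004,"y":-0.001,"z":0.02,"yaw":0},{"grip":0.05,"x":0.004,"y":-0.001,"z":0.04,"yaw":0},{"grip":0.05,"x":0.004,"y":-0.001,"z":0.06,"yaw":0},{"grip":0.05,"x":0.004,"y":-0.001,"z":0.071,"yaw":0},{"grip":0.05,"x":0.004,"y":-0.001,"z":0.071,"yaw":0}]' 20| egrep 'pos|^force'
python3 -m crank '[{"grip":0.04,"x":0,"y":0,"z":0,"yaw":0},{"grip":0.03,"x":0,"y":0,"z":0,"yaw":0},{"grip":0.02,"x":0,"y":0,"z":0,"yaw":0},{"grip":0.01,"x":0,"y":0,"z":0,"yaw":0},{"grip":0.005,"x":0,"y":0,"z":0,"yaw":0}]' 20| egrep 'pos|force|wid'
python3 -m crank '[{"grip":0.005,"x":0,"y":0,"z":0,"yaw":0},{"grip":0.005,"x":0,"y":0,"z":0,"yaw":0},{"grip":0.005,"x":0,"y":0,"z":0,"yaw":0},{"grip":0.005,"x":0,"y":0,"z":0,"yaw":0},{"grip":0.005,"x":0,"y":0,"z":0,"yaw":0}]' 20| egrep 'pos|force|wid'
python3 potpos.py 562 275
```

```text
ee_pos: [473.9, 293.4, 2.1]
force: [-1.0, -0.1, -0.9]
ee_pos: [476.2, 294.4, 4.4]
force: [-0.0, 0.6, 1.2]
gripper_width: 19.7
gripper_force: 0.0
ee_pos: [476.1, 294.4, 4.1]
force: [-0.1, 0.2, 4.5]
gripper_width: 13.9
gripper_force: 20.0
(array([562.2, 274. ]), np.float64(27.0), 153, array([561.2, 272.7]))
[476.1 294.4   4. ] [180.    0.  167.5] 13.370836974923971
```

```bash
python3 -m crank '[{"grip":0.005,"x":-0.0005,"y":-0.004,"z":0,"yaw":0},{"grip":0.005,"x":-0.0015,"y":-0.013,"z":0,"yaw":0},{"grip":0.005,"x":-0.003,"y":-0.024,"z":0,"yaw":0},{"grip":0.005,"x":-0.004,"y":-0.035,"z":0,"yaw":0},{"grip":0.005,"x":-0.006,"y":-0.046,"z":0,"yaw":0}]' 20| egrep 'pos|force|wid'
python3 -m crank '[{"grip":0.005,"x":-0.0015,"y":-0.012,"z":0,"yaw":0},{"grip":0.005,"x":-0.003,"y":-0.024,"z":0,"yaw":0},{"grip":0.005,"x":-0.004,"y":-0.036,"z":0,"yaw":0},{"grip":0.005,"x":-0.006,"y":-0.048,"z":0,"yaw":0},{"grip":0.005,"x":-0.007,"y":-0.0585,"z":0,"yaw":0}]' | egrep 'pos|force|wid'
python3 -m crank '[{"grip":0.005,"x":0,"y":0,"z":0,"yaw":0},{"grip":0.005,"x":0,"y":0,"z":0,"yaw":0},{"grip":0.005,"x":0,"y":0,"z":0,"yaw":0},{"grip":0.005,"x":0,"y":0,"z":0,"yaw":0},{"grip":0.005,"x":0,"y":0,"z":0,"yaw":0}]' | egrep 'pos|force|wid'
python3 potpos.py 552 169
```

```text
ee_pos: [472.0, 247.3, 3.9]
force: [0.9, 4.7, 4.4]
gripper_width: 14.1
gripper_force: 20.0
ee_pos: [466.0, 188.0, 3.9]
force: [1.4, 5.3, 4.4]
gripper_width: 13.9
gripper_force: 20.0
ee_pos: [464.8, 188.3, 3.2]
force: [1.2, -5.6, 3.9]
gripper_width: 13.9
gripper_force: 20.0
(array([550.5, 167.6]), np.float64(26.2), 134, array([550.1, 168.8]))
[464.8 188.4   3.2] [-1.799e+02 -1.000e-01  1.675e+02] 13.804404731124189
```

```bash
python3 -m crank '[{"grip":0.02,"x":0,"y":0,"z":0,"yaw":0},{"grip":0.03,"x":0,"y":0,"z":0,"yaw":0},{"grip":0.05,"x":0,"y":0,"z":0,"yaw":0},{"grip":0.05,"x":0,"y":0,"z":0,"yaw":0},{"grip":0.05,"x":0,"y":0,"z":0,"yaw":0}]' 20| egrep 'pos|force|wid'
python3 -m crank '[{"grip":0.05,"x":0,"y":0,"z":-0.02,"yaw":0},{"grip":0.05,"x":0,"y":0,"z":-0.06,"yaw":0},{"grip":0.05,"x":0.03,"y":0,"z":-0.1,"yaw":0},{"grip":0.05,"x":0.06,"y":0,"z":-0.14,"yaw":0},{"grip":0.05,"x":0.09,"y":0,"z":-0.17,"yaw":0}]' | egrep 'pos|force|wid'
python3 -m crank '[{"grip":0.05,"x":0.02,"y":0,"z":0,"yaw":0},{"grip":0.05,"x":0.04,"y":0,"z":0,"yaw":0},{"grip":0.05,"x":0.05,"y":0,"z":0,"yaw":0},{"grip":0.05,"x":0.05,"y":0,"z":0,"yaw":0},{"grip":0.05,"x":0.05,"y":0,"z":0,"yaw":0}]' | egrep 'pos|force|wid'
python3 potpos.py 552 169
python3 - <<'E'
from h import *
f=grab_frame("top"); cv2.imwrite("pics/z1.png",cv2.resize(f[90:280,110:400],None,fx=2.7,fy=2.7,interpolation=cv2.INTER_CUBIC)[:,:,::-1])
E
```

```text
ee_pos: [465.5, 189.5, 3.3]
force: [-0.1, -0.4, 0.0]
gripper_width: 43.6
gripper_force: 0.0
ee_pos: [389.0, 206.5, 162.6]
force: [0.7, 1.3, 0.6]
gripper_width: 50.2
gripper_force: 0.0
ee_pos: [340.9, 217.3, 160.8]
force: [0.3, 0.6, 0.2]
gripper_width: 50.1
gripper_force: 0.0
(array([550.8, 167.6]), np.float64(26.4), 162, array([550.9, 167. ]))
[341.4 217.3 160.7] [-180.     0.   167.5] 49.86916640114162
```

View pics/z1.png

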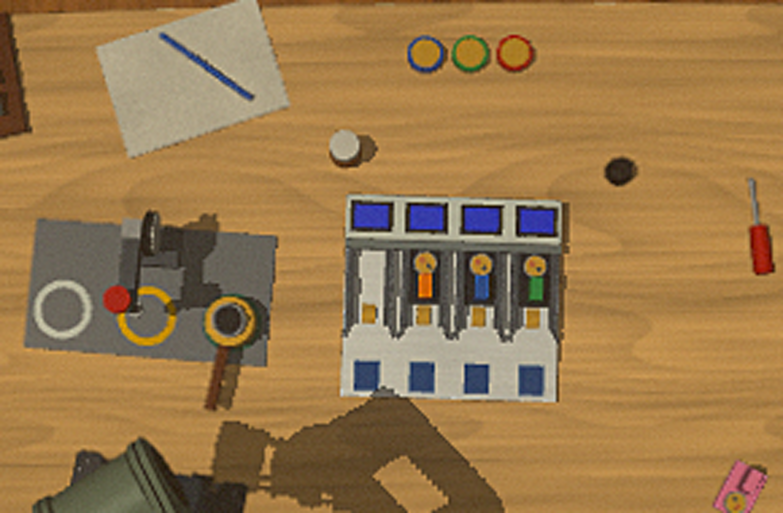

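The picture shows the pot centred on the green mark at (230,321) and the knob up at (117,298). The three carriers are home with the catches visible behind them (423–532,317), and the jar, loupe and screwdriver are where they started.

```bash
python3 -c "
from workcell import *
print(job_done())"
```

```text
the job is handed in; nothing more can be done
None
```

I handed the job in with the pot gauged and about 2 mm from the centre of the green mark, the gauge back up, and the three carriers present (orange, blue and green; there was no yellow one) home in bays 2, 1 and 0 with their catches visible behind them; `job_done()` returned no verdict.

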